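Hold the angle gauge on the setting stud at its mark

TASK

Turn the bar knob of the grey height rest clockwise until its nose lines up with the black index line, which raises the domed stud to working height, and let go of the knob. Then lift the pendulum angle gauge by its wooden handle, set the middle of its sole on the stud, pressing the stud about half of its 12 mm spring travel down, and rock the gauge sideways there until its swinging pointer settles on the brass rider mark. Finish while still holding the gauge so, with the knob still on its line, and do not shift the other things on the bench.

Things in the scene. Friction and masses are not known exactly. Their poses are not given: they have to be found in the camera images.
- rest: Grey height rest fixed to the bench, 90 x 210 mm, 30 mm high; origin at the centre of its underside, z up, y along its length. Knob axis at y = -60 mm, stud axis at y = +60 mm (x = 0). Round the stud a dark collar, radius 18 mm, to 42 mm high. Round the knob an aluminium dial, radius 37 mm, with one bold black index line on its +x side (three thin ticks are only graduations).
- knob (a joint): Angle of the bar knob, rad, growing clockwise seen from above: 0 lower stop, 1.30 nose on the index line (pointing along the rest's +x), 1.8 upper stop. The nose points (1.30 - value) counter-clockwise from the rest's +x. Stays where left (about 0.15 N m of friction). Each rad raises the stud 12 mm.
- knob_grip (a point): Point on the knob's axis to grip, 51 mm above the bench. The black knob is an upright bar 46 mm long, 12 thick, its top 64 mm above the bench, on a disc 48 mm across (top 38 mm above the bench); a nose sticks 9 mm out of one end. This frame's x points along the bar to the nose, z up.
- knob_nose (a point): Tip of the nose, 32 mm from the knob's axis along the bar.
- stud_tip (a point): Top of the steel stud, a dome of 14 mm radius (sphere centre 14 mm straight below this point). 47 mm above the bench with the knob at 0, 62.6 mm with the knob at 1.30 and the stud not pressed.
- stud (a joint): How far the sprung stud is pressed down from its unpressed height, m: 0 free, 0.012 at its stop. The spring pushes up with 1.8 N at first and 0.6 N more for each mm, 9 N at the stop.
- gauge: Pendulum angle gauge, about 0.38 kg, loose, standing on its flat sole; origin at the sole's centre, z up, x normal to its face (pointer side is +x), y along its width. Foot 50 x 90 mm, 12 high; white plate 6 thick, 110 wide, to 145 high; wooden handle 20 x 42 mm (x, y), from 145 to 197 high, pinched across its 20 mm from above. Pointer's pivot is 130 mm up, 9 to 13 mm before the plate's middle.
- gauge_handle (a point): Point to grip the handle: on its centre line, 175 mm above the sole.
- pointer (a joint): Angle of the swinging pointer relative to the gauge, rad, 0 when along the gauge's -z, growing towards the gauge's +y. A lightly damped pendulum: it always settles pointing straight down after about 2 s, so it reads r when the handle leans towards the gauge's +y by r.
- rider (a joint): Angle of the brass rider mark on the gauge's scale, rad, same zero and sense as the pointer; between 0.12 and 0.36, differs each time and stays as it is.
- pointer_tip (a point): Tip of the pointer, 95 mm from its pivot.
- rider_mark (a point): Point that the pointer tip must meet: 95 mm from the pivot, at the rider's angle, in the plane of the pointer.
- bottle: Bystander: clear bottle with white cap, 56 mm across, 150 mm high; origin at the bottom.
- tape: Bystander: cardboard core ring lying flat, 90 mm across, 24 mm high; origin at the bottom.
- cards: Bystander: banded stack of cards, 75 x 110 x 12 mm; origin at the bottom.
- stapler: Bystander: stapler, 130 x 34 mm, about 55 mm high; origin at the bottom.
- folder: Bystander: white folding bone, 150 x 22 x 5 mm; origin at the bottom.
- pencup: Bystander: grey pen cup, 72 mm across, 90 mm high with pens to 145 mm; origin at the bottom.
- weight: Bystander: steel paper weight, 50 x 50 x 32 mm; origin at the bottom.
Not all that is in view belongs to the job. Leave any red or turquoise look-alike of the rest alone.

How it is judged (in metres and radians):
On the way, in this order (a step that is already met when the one before it is completed fails the run):
1. the knob's nose is on the index line and the knob has been let go (value of joint knob between 1.22 and 1.38 rad and contact force between the fingers and knob below 0.2 N), for 0.2 s.
2. the gauge is held in the fingers, clear of the bench (height (world z) of gauge above 0.025 m and contact force between the fingers and gauge above 2 N), for 0.2 s.
At the end, for the whole second after the job is handed in: For the last second: knob within 0.10 rad of its index; gauge gripped and at rest, sole centre within 14 mm sideways of the stud's tip, face within 0.12 rad of upright; stud touching it and pressed 2 to 10 mm; pointer tip still and within 6 mm of the rider mark (value of joint knob between 1.2 and 1.4 rad and contact force between the fingers and gauge above 2 N and contact force between gauge and stud above 0.5 N and value of joint stud between 0.002 and 0.01 m and horizontal distance between gauge and stud_tip below 0.014 m and height (world z) of gauge above 0.045 m and angle between gauge's own x axis and vertical between 1.45 and 1.69 rad and distance between pointer_tip and rider_mark below 0.006 m and velocity of joint pointer between -0.3 and 0.3 rad/s and linear speed of gauge below 0.02 m/s); the arm keeps its last pose, push and grip.
It fails at once if another thing on the bench was shifted by more than 30 mm (distance of any of bottle, tape, cards, stapler, folder, pencup, weight from where it was at the start of the episode above 0.03 m).
It also fails if it takes over 61 s, if anything falls off the work surface, if the arm or the gripper's body presses on something with over 40 N, if the wrist force passes 120 N, or if a joint passes its speed limit or range.

ROBOT

A 6-joint arm with a two-finger parallel gripper is mounted at the origin on the work surface. World frame = base frame: x ahead of the robot, y to its left, z up, the work surface at z = 0. Lengths are in mm, angles in rad, forces in N, time in s.
With the tool pointing down it reaches from about 225 to 725 mm from the base axis. Payload 3.1 kg.
Tool frame: the origin (TCP) lies midway between the tips of the shut fingers; the grasp point (between the pads) lies 19 mm behind it; x points along the fingers, y is the direction in which the jaws open and shut, and the axes are right-handed (so a half turn about x gives the same grasp; the last joint's range is limited). The gripper opens to 85 mm and grips with 20 to 120 N. Pads are 22 mm wide; open, the fingers measure 114 mm over their backs; the gripper's body (76 mm by 85 mm) begins 54 mm behind the grasp point. The pads swing forward as they close: fully open they stand 13 mm farther back than shut.
Start: joints at [1.096, 0.048, 0.099, 1.622, 0, 1.443], TCP at [178.449, 493.734, 231.312] pointing down, gripper open.
Joint ranges: [-2.91, 2.91], [-0.99, 1.94], [-1.21, 1.42], [-2.12, 2.29], [-1.49, 1.47], [-3.14, 3.14]. Speed limits (rad/s): [2.79, 2.79, 3.14, 3.14, 3.14, 3.14].

INTERFACE

Orientations are given as a rotation vector (axis times angle).
In Python, from cell import monitor, cams, ticket gives the robot as it stands.
- The arm moves only by the shell command python3 -m crank 'ROWS'. ROWS is JSON, a list of rows, each an object with "jaw": the finger opening in mm, from 0 to 85.4; "xyz": the shift along the tool's x, y, z in mm, a list of three; "roll": the turn about the tool's x in rad. In form: [{"jaw": jaw, "xyz": [tx, ty, tz], "roll": roll}, ...]. A call has 1 to 12 rows; each row shifts and turns the commanded pose from where the row before left it, along the tool's axes as they then stand; what a row does not reach is not made up. A row lasts 1/12 s, in which the tool goes at most 41.7 mm and 7.16 degrees, less where a joint would pass 70% of its speed; a pose out of reach is approached as far as the arm can. A call with a gripper value outside its range is refused whole. The fingers move at their own pace and stop on an object; the grip force is fixed at half the most. Time passes only in rows, so rows that do not move let the fingers close. It gives the time, the measured TCP pose, the force and the opening at its end, in the units of the state.
- monitor.sense(): the state, without advancing time (a new reading comes with each control period).
- cams.get_image(name): name is "side" or "top"; returns a dict with "img" (400x640x3 uint8, blue, green, red), "depth" (400x640 float32, mm along the optical axis (not along the pixel's ray), 0 where there is no reading), "fov_y" (degrees; the focal length in pixels is half the picture's height over the tangent of half this angle, whatever the lens; pixels are square), "cx", "cy" (the principal point, pixels), "R" (3x3) and "t" (3): a world point X has camera coordinates R X + t. Camera axes: x right, y down, z forward; pixel columns grow to the right and rows downward; lengths in mm; the calibration is good to about 2 mm. A picture is of the moment at which its call begins.
- ticket.hand_in(): hands the job in, once; it reports no verdict.
The state is a dict: "time": time; "q": joint angles; "joint_velocities": joint speeds; "effort": joint torques, N m; "eef_pos": TCP position; "tool_rot": TCP orientation; "force": force on the tool from outside, world axes, zero at the start; "ft_torque": the same for the moment, N m; "finger_gap": finger opening in mm.
Only numpy, scipy, OpenCV 4.12 (cv2) and the standard library are available. Lean on these libraries where they do the work, as an engineer would, in place of code of your own. Each camera call takes 0.05 s, during which the arm holds its last target.

## Working session

There is one attempt and no reset: what is moved stays moved. The work goes in short steps, Python scripts to look and compute and a shell command to move; the robot and the scene stay as the last step left them, time stands still between calls to the robot, and variables do not carry over. Pictures are saved under pics/ and viewed, and the job is handed in when it is done.

```bash
ls; mkdir -p pics
cat > h.py <<'E'
import numpy as np,cv2
from cell import monitor,cams,ticket
def grab(n,tag):
    d=cams.get_image(n); cv2.imwrite(f'pics/{tag}.png',d['img']); np.savez(f'pics/{tag}.npz',**d); return d
def load(tag):
    return dict(np.load(f'pics/{tag}.npz'))
def f(d): return 200/np.tan(np.radians(float(d['fov_y']))/2)
def proj(d,X):
    c=np.asarray(d['R'])@np.asarray(X,float)+np.asarray(d['t']); return c[:2]/c[2]*f(d)+[float(d['cx']),float(d['cy'])]
def ray(d,u,v):
    R=np.asarray(d['R']);o=-R.T@np.asarray(d['t']); r=R.T@np.array([(u-d['cx'])/f(d),(v-d['cy'])/f(d),1.]); return o,r
def onz(d,u,v,z):
    o,r=ray(d,u,v); return o+r*(z-o[2])/r[2]
def dep(d,u,v):
    o,r=ray(d,u,v); return o+r*float(d['depth'][int(round(v)),int(round(u))])
E
python3 - <<'E'
from h import *
for n in('top','side'):
    d=grab(n,n+'0'); print(n,f(d),d['cx'],d['cy'],(-d['R'].T@d['t']).round(),d['R'].round(3).tolist())
s=monitor.sense();print(s['time'],s['eef_pos'],s['tool_rot'],s['force'],s['finger_gap'])
E
```

```text
pics
top 463.1948882320793 316.7829968085253 195.99985041462062 [ 414.  -36. 1351.] [[-0.006, -1.0, 0.004], [-0.998, 0.006, -0.056], [0.056, -0.004, -0.998]]
side 410.4251540964085 318.63708998457054 193.07449340601366 [-141. -927.  986.] [[0.821, -0.57, 0.003], [-0.355, -0.516, -0.779], [0.446, 0.639, -0.627]]
0.1 [178.19825195 493.23876924 230.23016466] [ 0.27052421  1.55425949 -0.27375679] [-0.61711546 -1.01161418  0.11091815] 85.55766838466367
```

View pics/top0.png

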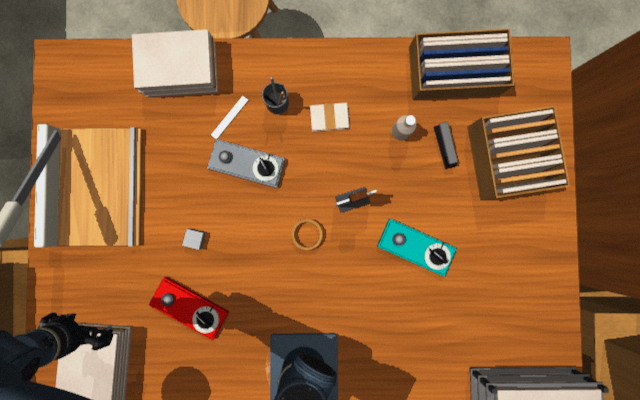

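View pics/side0.png

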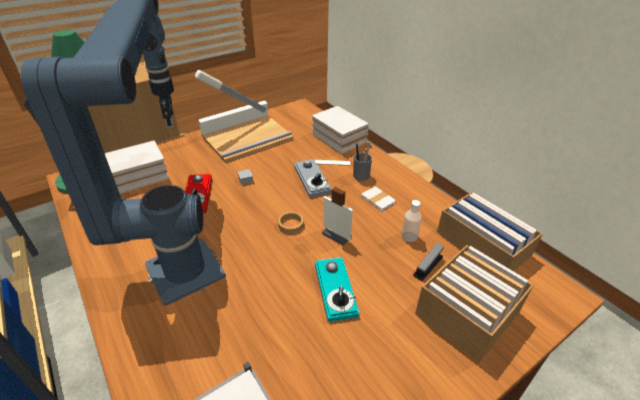

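Candidates for the rest in the top view are grey (246,163), red (190,308) and turquoise (417,247). The description says grey. The gauge is at (355,198). I'll check both in a close crop.

Run:
```python
from h import *
d=load('top0');s=load('side0')
a=cv2.resize(d['img'][125:225,195:395],None,fx=4,fy=4,interpolation=cv2.INTER_CUBIC)
b=cv2.resize(s['img'][145:255,285:385],None,fx=4,fy=4,interpolation=cv2.INTER_CUBIC)
cv2.imwrite('pics/cropa.png',a);cv2.imwrite('pics/cropb.png',b)
```

```text
(no output)
```

View pics/cropa.png

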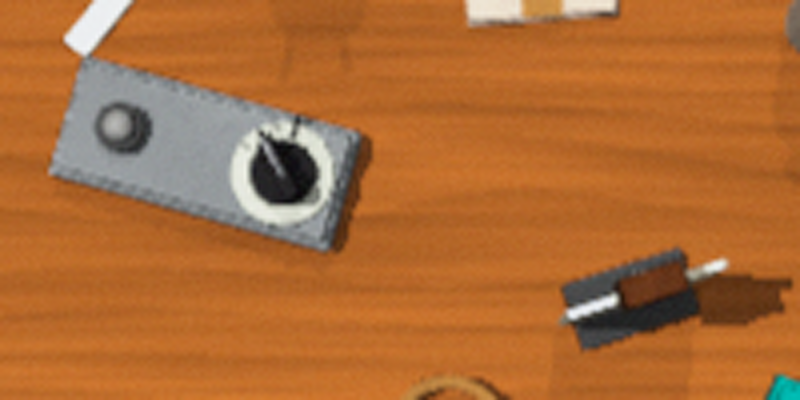

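View pics/cropb.png

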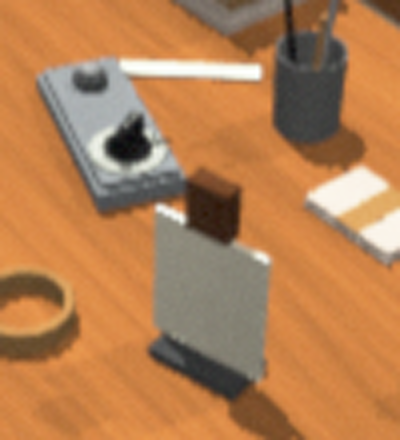

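The crops confirm the grey rest, with the knob nose short of the bold index line at crop (297,125). The side view shows the gauge's back, so its +x face points away from the side camera. Next I'll measure poses.

```bash
cat >> h.py <<'E'
def cloud(d,u0,u1,v0,v1):
    R=np.asarray(d['R']);o=-R.T@np.asarray(d['t'])
    v,u=np.mgrid[v0:v1,u0:u1]; z=d['depth'][v0:v1,u0:u1]
    c=np.stack([(u-d['cx'])/f(d)*z,(v-d['cy'])/f(d)*z,z],-1)
    return c@R+o, d['img'][v0:v1,u0:u1], z>0
E
python3 - <<'E'
from h import *
d=load('top0');s=load('side0')
def rep(n,P):
    print(n,len(P),'med',np.median(P,0).round(1),'min',P.min(0).round(1),'max',P.max(0).round(1))
    xy=P[:,:2].astype(np.float32); r=cv2.minAreaRect(xy); print('   rect',np.round(r[0],1),np.round(r[1],1),round(r[2],1))
for n,dd,box in(('top',d,(195,395,125,225)),('side',s,(285,385,145,255))):
    P,c,ok=cloud(dd,*box); hsv=cv2.cvtColor(c,cv2.COLOR_BGR2HSV).astype(int)
    z=P[...,2]
    g=ok&(hsv[...,1]<60)&(abs(z-30)<4)&(hsv[...,2]>80)
    print(n)
    m=(g).astype(np.uint8); k,l,st,ce=cv2.connectedComponentsWithStats(m); i=1+st[1:,4].argmax(); rep('resttop',P[l==i])
    wht=ok&(hsv[...,2]>190)&(hsv[...,1]<60)&(abs(z-34)<7); 
    if wht.any(): rep('dial',P[wht])
    t=ok&(z>140); 
    if t.any(): rep('z>140',P[t])
    t=ok&(z>165); 
    if t.any(): rep('handle',P[t])
    t=ok&(z>40)&(z<75)&(P[...,0]>330)&(hsv[...,1]<60)
    rep('40-75',P[t])
    print(P[t].round()[:40].tolist()) if n=='top' else 0
E
```

```text
top
resttop 1233 med [586.7 172.6  30.1] min [522.4  58.4  26. ] max [650.7 268.2  34. ]
   rect [587.3 163.5] [201.4  84.3] 75.1
dial 216 med [567.9 112.5  32.8] min [533.3  71.9  27.1] max [605.8 141.3  40.3]
   rect [569.6 106.6] [69.3 72.6] 89.4
z>140 196 med [ 477.8 -140.8  195.1] min [ 462.5 -195.2  140.1] max [498.6 -90.5 201.1]
   rect [ 479.8 -143.1] [ 19.9 109.2] 18.0
handle 141 med [ 480.  -141.   196.6] min [ 465.1 -163.9  165.8] max [ 492.9 -121.2  201.1]
   rect [ 479.7 -142.9] [19.9 42. ] 18.0
40-75 219 med [588.1 122.8  48.7] min [ 462.7 -261.    40. ] max [674.6 238.4  72.9]
   rect [550.3 -21.5] [192.  503.8] 6.6
[[675.0, -260.0, 55.0], [674.0, -260.0, 42.0], [673.0, -261.0, 51.0], [672.0, -260.0, 42.0], [619.0, 219.0, 44.0], [617.0, 231.0, 41.0], [616.0, 227.0, 47.0], [616.0, 219.0, 44.0], [617.0, 217.0, 41.0], [616.0, 214.0, 43.0], [617.0, 211.0, 41.0], [614.0, 233.0, 43.0], [613.0, 230.0, 45.0], [613.0, 227.0, 47.0], [612.0, 223.0, 50.0], [613.0, 221.0, 49.0], [613.0, 218.0, 49.0], [614.0, 216.0, 43.0], [614.0, 214.0, 41.0], [613.0, 208.0, 44.0], [611.0, 237.0, 4
[... 360 characters left out ...]
06.0, 214.0, 55.0], [606.0, 212.0, 53.0], [608.0, 208.0, 44.0]]
side
resttop 365 med [576.2 162.1  29.4] min [522.2  53.7  26.1] max [647.  266.   33.9]
   rect [584.2 162.2] [204.4  79.7] 73.9
dial 64 med [559.7 104.3  31.7] min [535.6  71.4  27.1] max [607.7 149.5  36. ]
   rect [570.4 110.3] [73.3 69.5] 54.9
z>140 261 med [ 473.7 -148.3  172.6] min [ 460.4 -197.5  140.2] max [758.9  92.  198.6]
   rect [599.6 -32.4] [383.7  98.3] 43.0
handle 154 med [ 473.8 -148.   187.7] min [ 462.7 -169.5  165.3] max [ 492.3 -122.4  198.6]
   rect [ 476.8 -145.2] [22.1 44.9] 19.6
40-75 458 med [555.8  39.9  57.9] min [ 458.8 -197.2   40.1] max [803.9 231.3  75. ]
   rect [589.5 -12. ] [415.7 262.1] 56.2
```

Run:
```python
from h import *
d=load('top0');s=load('side0')
for n,dd,box in(('top',d,(195,395,125,225)),('side',s,(285,385,145,255))):
    P,c,ok=cloud(dd,*box); z=P[...,2]
    k=np.array([571,106])
    m=ok&(np.hypot(P[...,0]-k[0],P[...,1]-k[1])<40)&(z>48)
    Q=P[m]; r=cv2.minAreaRect(Q[:,:2].astype(np.float32)); print(n,len(Q),r,Q[:,2].max())
    far=Q[np.argsort(-np.hypot(*(Q[:,:2]-k).T))[:5]]; print(far.round(1).tolist())
    m=ok&(np.hypot(P[...,0]-602,P[...,1]-221)<20)&(z>45); Q=P[m]; 
    if len(Q): 
        A=np.c_[2*Q,np.ones(len(Q))]; x=np.linalg.lstsq(A,(Q**2).sum(1),rcond=None)[0]; print('stud',len(Q),Q.mean(0).round(1),Q[:,2].max(),'sph',x[:3].round(1))
# dial pixels: colour ring centre, index line
img=d['img']; hsv=cv2.cvtColor(img,cv2.COLOR_BGR2HSV)
k=(569.6,106.6); print(proj(d,[571,106,31]),proj(d,[571,106,64]))
# polar dark profile on the dial ring
for cx,cy in((571.6,105.3),(569.6,106.6)):
  o=[]
  for a in range(-70,100,5):
    th=np.radians(a-14.9); v=[]
    for R in(28,31,34):
        u=proj(d,[cx+R*np.cos(th),cy+R*np.sin(th),32]); v.append(int(img[int(round(u[1])),int(round(u[0]))].mean()))
    o.append((a,v))
  print(o)
```

```text
top 74 ((573.7203979492188, 108.62051391601562), (55.162601470947266, 11.988299369812012), 28.02906036376953) 67.82560510878989
[[597.9, 121.9, 48.7], [551.1, 92.5, 60.2], [548.0, 100.6, 62.8], [548.8, 98.6, 54.9], [551.1, 95.3, 59.8]]
stud 52 [602.7 222.   50.5] 56.48875712342033 sph [602.7 222.6  44.1]
side 44 ((568.5735473632812, 105.15913391113281), (48.020145416259766, 14.216378211975098), 24.046415328979492) 66.08533639424184
[[548.5, 91.3, 50.9], [547.3, 96.4, 53.0], [549.8, 93.3, 58.5], [552.2, 90.1, 59.5], [548.4, 97.9, 56.3]]
stud 16 [600.3 217.5  48.5] 52.77889190521876 sph [598.8 217.   45.4]
[265.28354353 167.17084486] [264.01405912 165.77796643]
[(-70, [210, 223, 221]), (-65, [218, 220, 219]), (-60, [219, 218, 204]), (-55, [219, 221, 178]), (-50, [222, 222, 200]), (-45, [221, 218, 162]), (-40, [218, 220, 213]), (-35, [218, 219, 185]), (-30, [219, 219, 199]), (-25, [219, 219, 201]), (-20, [221, 208, 180]), (-15, [216, 221, 201]), (-10, [216, 213, 162]), (-5, [174, 151, 162]), (0, [85, 112, 50]), (5, [208, 212, 109]), (10, [219, 220, 169]), (15, [205, 204, 196]), (20, [20
[... 445 characters left out ...]
9, 221]), (-50, [222, 220, 221]), (-45, [222, 221, 222]), (-40, [218, 220, 218]), (-35, [218, 218, 219]), (-30, [210, 217, 219]), (-25, [221, 219, 219]), (-20, [221, 221, 208]), (-15, [220, 216, 201]), (-10, [202, 216, 213]), (-5, [85, 151, 115]), (0, [85, 112, 121]), (5, [170, 208, 212]), (10, [219, 219, 220]), (15, [214, 205, 204]), (20, [211, 181, 169]), (25, [203, 203, 180]), (30, [130, 198, 200]), (35, [67, 150, 210]), (40, [75, 65, 156]), (45, [131, 65, 154]), (50, [179, 190, 220]), (55, [179, 223, 222]), (60, [221, 224, 222]), (65, [221, 202, 205]), (70, [208, 206, 197]), (75, [225, 206, 226]), (80, [229, 227, 218]), (85, [229, 228, 228]), (90, [226, 227, 229]), (95, [227, 227, 217])]
```

Run:
```python
from h import *
d=load('top0')
a=cv2.resize(d['img'][140:190,225:305],None,fx=10,fy=10,interpolation=cv2.INTER_CUBIC)
def p(X,c):
    u=(proj(d,X)-[225,140]+.5)*10; cv2.circle(a,tuple(int(i) for i in u),4,c,-1)
y=np.array([.257,.966,0]);x=np.array([.966,-.257,0])
c=np.array([587,163.3,0]); k=c-60*y
for t in range(0,360,15): p(k+37*np.array([np.cos(np.radians(t)),np.sin(np.radians(t)),0])+[0,0,32],(0,255,0))
p(k+37*x+[0,0,32],(0,0,255)); p(k+[0,0,64],(255,0,255)); p(c+60*y+[0,0,53],(255,0,255))
for sx in(-45,45):
    for sy in(-105,105): p(c+sx*x+sy*y+[0,0,30],(255,0,0))
cv2.imwrite('pics/k.png',a)
s=load('side0')
a=cv2.resize(s['img'][155:200,285:340],None,fx=12,fy=12,interpolation=cv2.INTER_CUBIC);cv2.imwrite('pics/k2.png',a)
```

```text
(no output)
```

View pics/k.png

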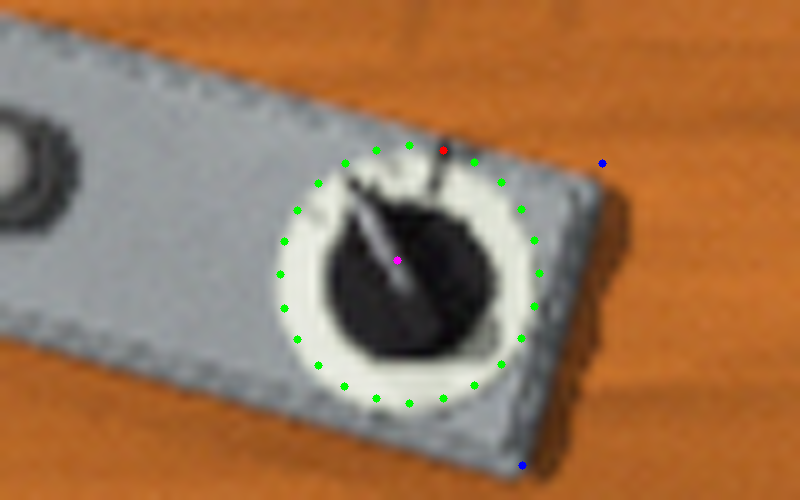

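View pics/k2.png

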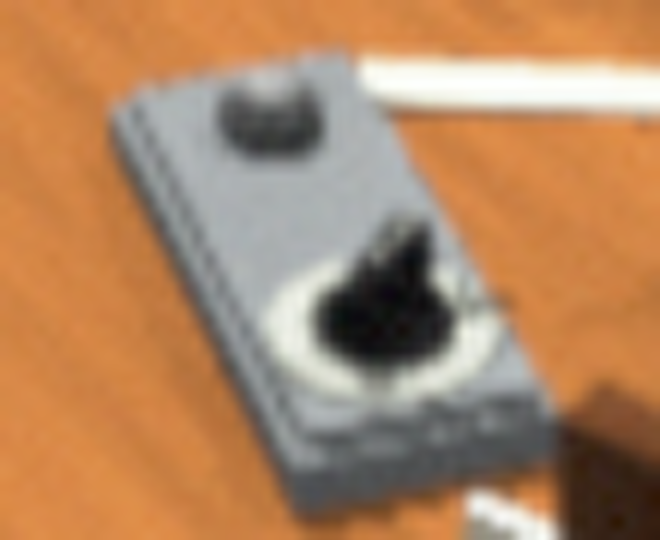

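```bash
cat >> h.py <<'E'
from scipy.spatial.transform import Rotation as Ro
def plan(p,yang=None,q=None):
    """p target TCP; yang: desired world heading (deg, mod 180) of tool y."""
    s=monitor.sense(); R=Ro.from_rotvec(s['tool_rot']).as_matrix()
    d=R.T@(np.array(p)-s['eef_pos']); h=np.degrees(np.arctan2(R[1,1],R[0,1]))
    print('t',s['time'],'pos',np.round(s['eef_pos'],1),'shift tool',d.round(1),'tool y heading',h.round(2),'tool x',R[:,0].round(3),'q',np.round(s['q'],2),'gap',round(float(s['finger_gap']),1),'F',np.round(s['force'],1))
    if yang is not None:
        e=(yang-h+90)%180-90; print('need yaw ccw deg',e.round(2),'roll rad',-np.radians(e).round(4))
E
python3 -c "
from h import *
plan([570.5,105.5,150],117)"
```

```text
t 0.1 pos [178.2 493.2 230.2] shift tool [  80.6 -231.2  500.8] tool y heading 70.13 tool x [-0.001 -0.002 -1.   ] q [1.1  0.05 0.1  1.62 0.   1.44] gap 85.6 F [-0.6 -1.   0.1]
need yaw ccw deg 46.87 roll rad -0.818
```

```bash
python3 -m crank '[{"jaw":85,"xyz":[0,-10,22],"roll":0},{"jaw":85,"xyz":[0,-16,35],"roll":0},{"jaw":85,"xyz":[0,-16,35],"roll":0},{"jaw":85,"xyz":[0,-16,35],"roll":0},{"jaw":85,"xyz":[0,-16,35],"roll":0},{"jaw":85,"xyz":[0,-16,35],"roll":0},{"jaw":85,"xyz":[0,-16,35],"roll":0},{"jaw":85,"xyz":[0,-16,35],"roll":0},{"jaw":85,"xyz":[0,-16,35],"roll":0},{"jaw":85,"xyz":[0,-16,35],"roll":0},{"jaw":85,"xyz":[0,-16,35],"roll":0},{"jaw":85,"xyz":[0,-16,35],"roll":0}]'; python3 -c "
from h import *
plan([570.5,105.5,150],117)"
```

```text
time: 1.1
eef_pos: [498.8, 178.8, 230.7]
tool_rot: [0.272, 1.554, -0.272]
force: [-0.2, 0.7, -0.0]
finger_gap: 85.0
t 1.1 pos [498.8 178.8 230.7] shift tool [ 80.7 -44.5  92.4] tool y heading 70.12 tool x [-0.001 -0.    -1.   ] q [0.22 0.06 0.11 1.62 0.   0.56] gap 85.0 F [-0.2  0.7 -0. ]
need yaw ccw deg 46.88 roll rad -0.8182
```

```bash
python3 -m crank '[{"jaw":85,"xyz":[15,-15,31],"roll":0},{"jaw":85,"xyz":[15,-15,31],"roll":0},{"jaw":85,"xyz":[15,-15,30],"roll":0},{"jaw":60,"xyz":[5,0,0],"roll":-0.118},{"jaw":60,"xyz":[5,0,0],"roll":-0.118},{"jaw":60,"xyz":[5,0,0],"roll":-0.118},{"jaw":60,"xyz":[5,0,0],"roll":-0.118},{"jaw":60,"xyz":[5,0,0],"roll":-0.118},{"jaw":60,"xyz":[5,0,0],"roll":-0.118},{"jaw":60,"xyz":[5,0,0],"roll":-0.11},{"jaw":60,"xyz":[0,0,0],"roll":0}]'; python3 -c "
from h import *
plan([570.5,105.5,44],117)
grab('top','t1');grab('side','s1')
for n in('t1','s1'):
    d=load(n);u=proj(d,[570,105,60]);x,y=(u-[40,30]).astype(int)
    cv2.imwrite('pics/'+n+'c.png',cv2.resize(d['img'][y-15:y+45,x:x+80],None,fx=8,fy=8,interpolation=cv2.INTER_CUBIC))"
```

```text
time: 2.02
eef_pos: [568.0, 106.8, 149.2]
tool_rot: [-0.37, 1.542, 0.371]
force: [-1.6, -0.2, 0.7]
finger_gap: 59.9
t 2.0167 pos [568.  106.8 149.2] shift tool [105.2  -2.4   2. ] tool y heading 117.1 tool x [-0.004 -0.    -1.   ] q [ 0.07  0.19  0.09  1.48  0.   -0.4 ] gap 59.9 F [-1.6 -0.2  0.7]
need yaw ccw deg -0.1 roll rad 0.0017
```

View pics/s1c.png

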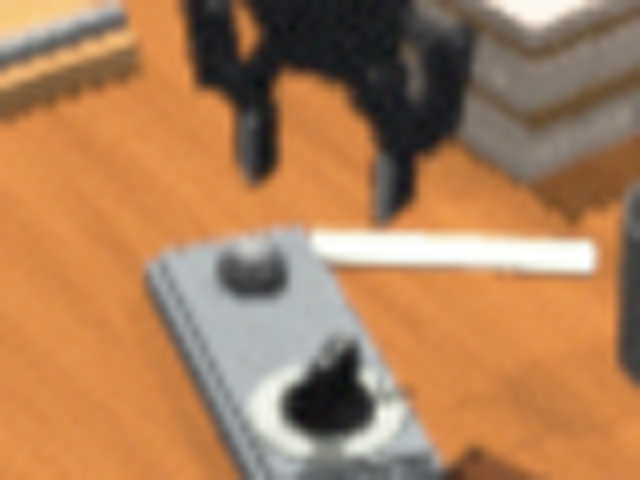

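The side view shows the open fingers above the knob, aligned across the bar, so I'll descend and grip.

```bash
python3 -m crank '[{"jaw":50,"xyz":[25,-2.5,2],"roll":0},{"jaw":50,"xyz":[30,0,0],"roll":0},{"jaw":50,"xyz":[30,0,0],"roll":0},{"jaw":50,"xyz":[20,0,0],"roll":0},{"jaw":50,"xyz":[0,0,0],"roll":0}]'; python3 -c "
from h import *
plan([570.5,105.5,44],117)
d=grab('side','s2');grab('top','t2')
u=proj(d,[570,105,60]);x,y=(u-[40,30]).astype(int)
cv2.imwrite('pics/s2c.png',cv2.resize(d['img'][y-10:y+50,x:x+80],None,fx=8,fy=8,interpolation=cv2.INTER_CUBIC))"
```

```text
time: 2.53
eef_pos: [567.7, 105.3, 40.6]
tool_rot: [-0.367, 1.55, 0.37]
force: [-1.4, -0.2, -0.8]
finger_gap: 49.5
t 2.5333 pos [567.7 105.3  40.6] shift tool [-3.4 -1.   2.6] tool y heading 116.87 tool x [-0.01  -0.001 -1.   ] q [ 0.07  0.24 -0.07  1.27 -0.   -0.4 ] gap 49.5 F [-1.4 -0.2 -0.8]
need yaw ccw deg 0.13 roll rad -0.0022
```

View pics/s2c.png

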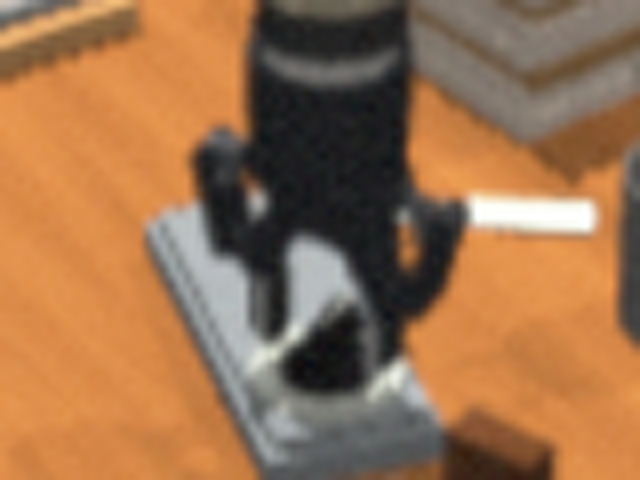

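```bash
python3 -m crank '[{"jaw":50,"xyz":[-4,-1,2.5],"roll":0},{"jaw":10,"xyz":[0,0,0],"roll":0},{"jaw":0,"xyz":[0,0,0],"roll":0},{"jaw":0,"xyz":[0,0,0],"roll":0},{"jaw":0,"xyz":[0,0,0],"roll":0},{"jaw":0,"xyz":[0,0,0],"roll":0},{"jaw":0,"xyz":[0,0,0],"roll":0}]'; python3 -c "
from h import *
plan([570.5,105.5,44],117)"
```

```text
time: 3.22
eef_pos: [575.1, 109.2, 52.9]
tool_rot: [-0.366, 1.535, 0.376]
force: [-4.0, 6.6, 6.4]
finger_gap: 10.1
t 3.2167 pos [575.1 109.2  52.9] shift tool [ 8.9 -1.3 -5.8] tool y heading 117.12 tool x [ 0.002  0.007 -1.   ] q [ 0.07  0.23 -0.05  1.28  0.01 -0.4 ] gap 10.1 F [-4.   6.6  6.4]
need yaw ccw deg -0.12 roll rad 0.0021
```

```bash
python3 -m crank '[{"jaw":0,"xyz":[0,0,0],"roll":0},{"jaw":0,"xyz":[0,0,0],"roll":0}]'; python3 -c "
from h import *
plan([570.5,105.5,44],117)
d=grab('side','s3');t=grab('top','t3')
u=proj(d,[570,105,60]);x,y=(u-[40,30]).astype(int)
a=cv2.resize(d['img'][y-10:y+50,x-10:x+70],None,fx=5,fy=5,interpolation=cv2.INTER_CUBIC)
u=proj(t,[570,105,60]);x,y=(u-[40,30]).astype(int)
b=cv2.resize(t['img'][y:y+60,x:x+80],None,fx=5,fy=5,interpolation=cv2.INTER_CUBIC)
cv2.imwrite('pics/s3c.png',np.hstack([a,b]))"
```

```text
time: 3.38
eef_pos: [575.1, 109.2, 52.9]
tool_rot: [-0.366, 1.535, 0.376]
force: [-3.2, 5.9, 5.7]
finger_gap: 10.2
t 3.3833 pos [575.1 109.2  52.9] shift tool [ 8.9 -1.3 -5.8] tool y heading 117.13 tool x [ 0.002  0.007 -1.   ] q [ 0.07  0.23 -0.05  1.28  0.01 -0.4 ] gap 10.2 F [-3.2  5.9  5.7]
need yaw ccw deg -0.13 roll rad 0.0022
```

View pics/s3c.png

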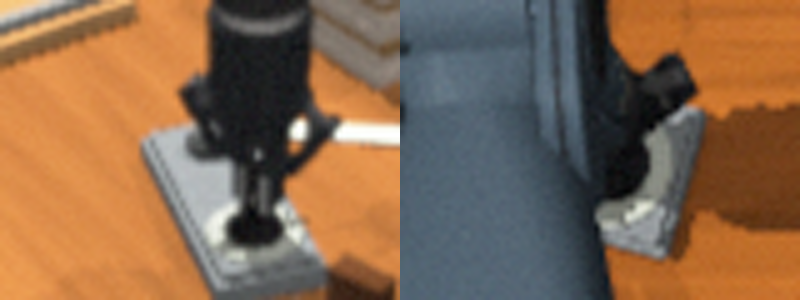

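```bash
python3 -m crank '[{"jaw":0,"xyz":[0,0,-1],"roll":0.05},{"jaw":0,"xyz":[0,0,-1],"roll":0.1},{"jaw":0,"xyz":[0,0,0],"roll":0.1},{"jaw":0,"xyz":[0,0,0],"roll":0.1},{"jaw":0,"xyz":[0,0,0],"roll":0.1},{"jaw":0,"xyz":[0,0,0],"roll":0.1},{"jaw":0,"xyz":[0,0,0],"roll":0.1},{"jaw":0,"xyz":[0,0,0],"roll":0.08},{"jaw":0,"xyz":[0,0,0],"roll":0},{"jaw":0,"xyz":[0,0,0],"roll":0}]'; python3 -c "
from h import *
plan([570.5,105.5,44],75.1)"
```

```text
time: 4.32
eef_pos: [575.5, 104.8, 53.0]
tool_rot: [0.202, 1.556, -0.201]
force: [1.9, -1.2, 6.3]
finger_gap: 10.1
t 4.3167 pos [575.5 104.8  53. ] shift tool [ 8.9 -0.6 -5. ] tool y heading 75.25 tool x [ 0.006 -0.    -1.   ] q [ 0.07  0.23 -0.05  1.28 -0.    0.32] gap 10.1 F [ 1.9 -1.2  6.3]
need yaw ccw deg -0.15 roll rad 0.0027
```

```bash
python3 -m crank '[{"jaw":40,"xyz":[0,0,0],"roll":0},{"jaw":50,"xyz":[0,0,0],"roll":0},{"jaw":60,"xyz":[0,0,0],"roll":0},{"jaw":60,"xyz":[-15,0,0],"roll":0},{"jaw":60,"xyz":[-30,0,0],"roll":0},{"jaw":60,"xyz":[-35,0,0],"roll":0},{"jaw":60,"xyz":[-40,0,0],"roll":0},{"jaw":60,"xyz":[-40,0,0],"roll":0},{"jaw":60,"xyz":[-40,0,0],"roll":0},{"jaw":60,"xyz":[-20,0,-40],"roll":0},{"jaw":60,"xyz":[0,0,-40],"roll":0},{"jaw":60,"xyz":[0,0,-40],"roll":0}]'; python3 -c "
from h import *
plan([479.7,-142.9,230],18)
d=grab('side','s4');t=grab('top','t4')
u=proj(d,[570,105,60]);x,y=(u-[40,30]).astype(int)
a=cv2.resize(d['img'][y:y+60,x-10:x+70],None,fx=5,fy=5,interpolation=cv2.INTER_CUBIC)
u=proj(t,[570,105,60]);x,y=(u-[40,30]).astype(int)
b=cv2.resize(t['img'][y:y+60,x:x+80],None,fx=5,fy=5,interpolation=cv2.INTER_CUBIC)
cv2.imwrite('pics/s4c.png',np.hstack([a,b]))"
```

```text
time: 5.32
eef_pos: [459.6, 135.2, 270.1]
tool_rot: [0.204, 1.559, -0.203]
force: [0.2, 0.9, 0.2]
finger_gap: 60.1
t 5.3167 pos [459.6 135.2 270.1] shift tool [  40.  -263.7   90.6] tool y heading 75.15 tool x [ 0.002  0.001 -1.   ] q [ 0.15 -0.06  0.07  1.7   0.    0.4 ] gap 60.1 F [0.2 0.9 0.2]
need yaw ccw deg -57.15 roll rad 0.9975
```

View pics/s4c.png

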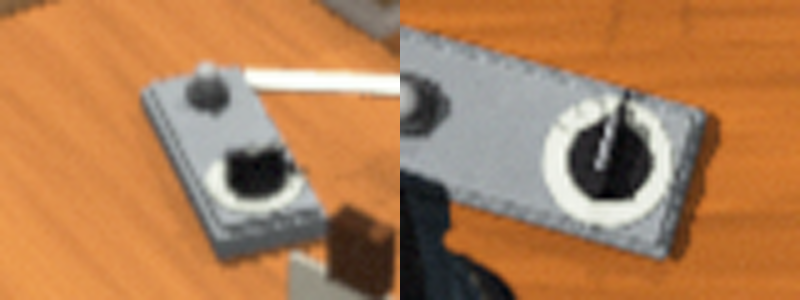

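The nose now points onto the index line, which it covers in the top crop at (625,95). I'll quantify that quickly.

Run:
```python
from h import *
for n,b in(('t4',(225,305,140,190)),('s4',(285,345,145,205))):
    d=load(n);P,c,ok=cloud(d,*b);z=P[...,2]
    m=ok&(np.hypot(P[...,0]-570,P[...,1]-106)<40)&(z>48); Q=P[m]; r=cv2.minAreaRect(Q[:,:2].astype(np.float32)); vx=cv2.fitLine(Q[:,:2].astype(np.float32),2,0,.01,.01).ravel()
    print(n,r,np.degrees(np.arctan2(vx[1],vx[0])))
    m=ok&(np.hypot(P[...,0]-602,P[...,1]-221)<12)&(z>48); Q=P[m]; print(Q.mean(0),np.percentile(Q[:,2],90))
```

```text
t4 ((573.0849609375, 105.47149658203125), (11.963691711425781, 52.12593460083008), 74.20342254638672) -15.482613
[602.92795308 214.40069888  56.64501588] 60.958199443946384
s4 ((568.7926025390625, 103.93417358398438), (21.736324310302734, 43.88562774658203), 61.79158020019531) -13.664111
[600.0216812  217.15943904  56.83211782] 62.06088046943961
```

```bash
python3 -m crank '[{"jaw":70,"xyz":[0,-33,11.3],"roll":0},{"jaw":70,"xyz":[0,-33,11.3],"roll":0},{"jaw":70,"xyz":[0,-33,11.3],"roll":0},{"jaw":70,"xyz":[0,-33,11.3],"roll":0},{"jaw":70,"xyz":[0,-33,11.3],"roll":0},{"jaw":70,"xyz":[0,-33,11.3],"roll":0},{"jaw":70,"xyz":[0,-33,11.3],"roll":0},{"jaw":70,"xyz":[0,-33,11.3],"roll":0},{"jaw":70,"xyz":[0,0,0],"roll":-0.12},{"jaw":70,"xyz":[0,0,0],"roll":-0.12},{"jaw":70,"xyz":[0,0,0],"roll":-0.12},{"jaw":70,"xyz":[0,0,0],"roll":-0.12}]' && python3 -m crank '[{"jaw":70,"xyz":[0,0,0],"roll":-0.12},{"jaw":70,"xyz":[0,0,0],"roll":-0.12},{"jaw":70,"xyz":[0,0,0],"roll":-0.12},{"jaw":70,"xyz":[0,0,0],"roll":-0.12},{"jaw":70,"xyz":[0,0,0],"roll":-0.12},{"jaw":70,"xyz":[0,0,0],"roll":-0.12},{"jaw":70,"xyz":[0,0,0],"roll":-0.12},{"jaw":70,"xyz":[0,0,0],"roll":-0.12},{"jaw":70,"xyz":[0,0,0],"roll":-0.12},{"jaw":70,"xyz":[0,0,0],"roll":-0.12},{"jaw":70,"xyz":[0,0,0],"roll":-0.12},{"jaw":70,"xyz":[0,0,0],"roll":-0.12}]'; python3 -c "
from h import *
plan([479.7,-142.9,158],18)"
```

```text
time: 6.42
eef_pos: [479.3, -144.0, 267.9]
tool_rot: [-0.177, 1.565, 0.179]
force: [-0.0, -0.8, 0.2]
finger_gap: 69.9
time: 7.42
eef_pos: [479.4, -143.5, 268.0]
tool_rot: [-1.279, 1.162, 1.282]
force: [1.2, 0.1, 0.0]
finger_gap: 69.8
t 7.4167 pos [ 479.4 -143.5  268. ] shift tool [110.   -0.5   0.5] tool y heading -174.44 tool x [-0.002  0.001 -1.   ] q [-0.42 -0.    0.12  1.7  -0.   -2.09] gap 69.8 F [1.2 0.1 0. ]
need yaw ccw deg 12.44 roll rad -0.2172
```

```bash
python3 -m crank '[{"jaw":70,"xyz":[10,0,0],"roll":-0.11},{"jaw":70,"xyz":[15,0,0],"roll":-0.107},{"jaw":70,"xyz":[25,0,0],"roll":0},{"jaw":70,"xyz":[25,0,0],"roll":0},{"jaw":60,"xyz":[20,0,0],"roll":0},{"jaw":50,"xyz":[13,0,0],"roll":0},{"jaw":45,"xyz":[0,0,0],"roll":0},{"jaw":45,"xyz":[0,0,0],"roll":0}]'; python3 -c "
from h import *
plan([479.7,-142.9,158],18)
d=grab('side','s5');t=grab('top','t5')
u=proj(d,[480,-143,130]);x,y=(u-[40,30]).astype(int)
a=cv2.resize(d['img'][y-20:y+60,x-10:x+70],None,fx=5,fy=5,interpolation=cv2.INTER_CUBIC)
cv2.imwrite('pics/s5c.png',a)"
```

```text
time: 8.08
eef_pos: [478.6, -143.1, 159.6]
tool_rot: [-1.429, 1.048, 1.435]
force: [-0.1, -0.4, 1.2]
finger_gap: 45.0
t 8.0833 pos [ 478.6 -143.1  159.6] shift tool [ 1.6 -1.1 -0.1] tool y heading -162.37 tool x [-0.003  0.001 -1.   ] q [-0.42 -0.02 -0.11  1.48  0.   -2.3 ] gap 45.0 F [-0.1 -0.4  1.2]
need yaw ccw deg 0.37 roll rad -0.0065
```

View pics/s5c.png

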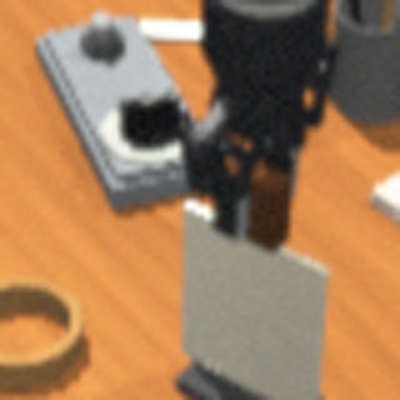

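The fingers straddle the handle, so I'll close and lift to about 120 mm.

```bash
python3 -m crank '[{"jaw":10,"xyz":[2,-1,0],"roll":0},{"jaw":0,"xyz":[0,0,0],"roll":0},{"jaw":0,"xyz":[0,0,0],"roll":0},{"jaw":0,"xyz":[0,0,0],"roll":0},{"jaw":0,"xyz":[0,0,0],"roll":0},{"jaw":0,"xyz":[0,0,0],"roll":0},{"jaw":0,"xyz":[-10,0,0],"roll":0},{"jaw":0,"xyz":[-20,0,0],"roll":0},{"jaw":0,"xyz":[-30,0,0],"roll":0},{"jaw":0,"xyz":[-30,0,0],"roll":0},{"jaw":0,"xyz":[-30,0,0],"roll":0},{"jaw":0,"xyz":[0,0,0],"roll":0}]'; python3 -c "
from h import *
plan([602,221.5,300],57)
d=grab('side','s6')
u=proj(d,[480,-143,220]);x,y=(u-[40,30]).astype(int)
a=cv2.resize(d['img'][y-20:y+60,x-10:x+70],None,fx=5,fy=5,interpolation=cv2.INTER_CUBIC)
cv2.imwrite('pics/s6c.png',a)"
```

```text
time: 9.18
eef_pos: [482.5, -143.7, 285.2]
tool_rot: [-1.44, 1.045, 1.423]
force: [0.6, -0.3, -2.4]
finger_gap: 19.3
t 9.1833 pos [ 482.5 -143.7  285.2] shift tool [ -14.9 -224.6  311.7] tool y heading -162.37 tool x [ 0.009 -0.003 -1.   ] q [-0.42  0.    0.16  1.72  0.   -2.3 ] gap 19.3 F [ 0.6 -0.3 -2.4]
need yaw ccw deg 39.37 roll rad -0.6872
```

View pics/s6c.png

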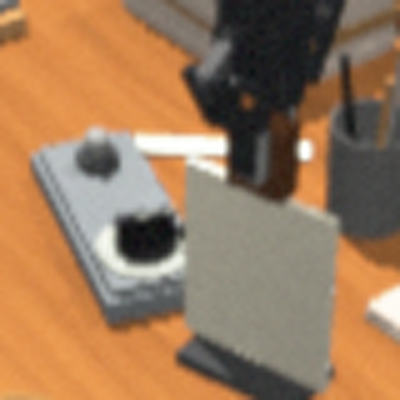

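```bash
python3 -m crank '[{"jaw":0,"xyz":[0,0,0],"roll":0.06},{"jaw":0,"xyz":[0,0,0],"roll":0.12},{"jaw":0,"xyz":[0,0,0],"roll":0.12},{"jaw":0,"xyz":[0,0,0],"roll":0.12},{"jaw":0,"xyz":[0,0,0],"roll":0.12},{"jaw":0,"xyz":[0,0,0],"roll":0.12},{"jaw":0,"xyz":[0,0,0],"roll":0.12},{"jaw":0,"xyz":[0,0,0],"roll":0.12},{"jaw":0,"xyz":[0,0,0],"roll":0.12},{"jaw":0,"xyz":[0,0,0],"roll":0.12},{"jaw":0,"xyz":[0,0,0],"roll":0.12},{"jaw":0,"xyz":[0,0,0],"roll":0.12}]' && python3 -m crank '[{"jaw":0,"xyz":[0,0,0],"roll":0.12},{"jaw":0,"xyz":[0,0,0],"roll":0.12},{"jaw":0,"xyz":[0,0,0],"roll":0.12},{"jaw":0,"xyz":[0,0,0],"roll":0.12},{"jaw":0,"xyz":[0,0,0],"roll":0.12},{"jaw":0,"xyz":[0,0,0],"roll":0.12},{"jaw":0,"xyz":[0,0,0],"roll":0.12},{"jaw":0,"xyz":[0,0,0],"roll":0.12},{"jaw":0,"xyz":[0,0,0],"roll":0.1},{"jaw":0,"xyz":[0,0,0],"roll":0.03}]'; python3 -c "
from h import *
plan([602,221.5,300],57)
d=grab('side','s7')
u=proj(d,[480,-143,220]);x,y=(u-[40,30]).astype(int)
a=cv2.resize(d['img'][y-20:y+60,x-10:x+70],None,fx=7,fy=7,interpolation=cv2.INTER_CUBIC)
cv2.imwrite('pics/s7c.png',a)"
```

```text
time: 10.23
eef_pos: [479.5, -142.4, 275.9]
tool_rot: [-0.383, 1.54, 0.389]
force: [-0.1, 0.5, -3.0]
finger_gap: 19.2
time: 11.07
eef_pos: [479.4, -142.4, 275.9]
tool_rot: [0.468, 1.525, -0.466]
force: [-0.2, 0.4, -2.9]
finger_gap: 19.6
t 11.0667 pos [ 479.4 -142.4  275.9] shift tool [ -23.7  370.  -102.8] tool y heading 55.88 tool x [-0.005  0.003 -1.   ] q [-0.42  0.01  0.14  1.72  0.    0.17] gap 19.6 F [-0.2  0.4 -2.9]
need yaw ccw deg 1.12 roll rad -0.0196
```

View pics/s7c.png

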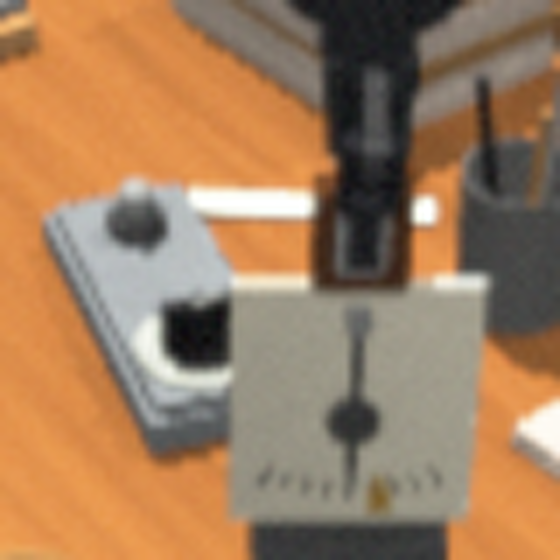

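```bash
cat >> h.py <<'E'
def facepts(d,pix,off=11.,s=None):
    """pixels -> (y,z) on gauge face plane, y along gauge y (world horizontal), relative to TCP"""
    s=s or monitor.sense(); R=Ro.from_rotvec(s['tool_rot']).as_matrix(); P=np.array(s['eef_pos'])
    n=-R[:,1]; n[2]=0; n/=np.linalg.norm(n); yy=np.cross([0,0,1],n)
    out=[]
    for u,v in pix:
        o,r=ray(d,u,v); X=o+r*((P-o)@n+off)/(r@n); out.append([(X-P)@yy,X[2]-P[2]])
    return np.array(out)
def warp(d,name,off=11.,k=4):
    """rectified face picture by ray geometry: y -80..80, z(from TCP) 40..-200, k px/mm"""
    s=monitor.sense(); R=Ro.from_rotvec(s['tool_rot']).as_matrix(); P=np.array(s['eef_pos'])
    n=-R[:,1]; n[2]=0; n/=np.linalg.norm(n); yy=np.cross([0,0,1],n)
    c=[(-80,40),(80,40),(80,-190),(-80,-190)]
    src=np.float32([proj(d,P+n*off+yy*a+np.array([0,0,b])) for a,b in c])
    dst=np.float32([((a+80)*k,(40-b)*k) for a,b in c])
    im=cv2.warpPerspective(d['img'],cv2.getPerspectiveTransform(src,dst),(160*k,230*k),flags=cv2.INTER_CUBIC)
    cv2.imwrite(name,im); return im
E
python3 - <<'E'
from h import *
d=grab('side','s8'); im=warp(d,'pics/w8.png',11,3); print(im.shape,monitor.sense()['joint_velocities'])
E
```

```text
(690, 480, 3) [-0.00084913 -0.00327039  0.00835226  0.00157297 -0.00424722 -0.03027384]
```

View pics/w8.png

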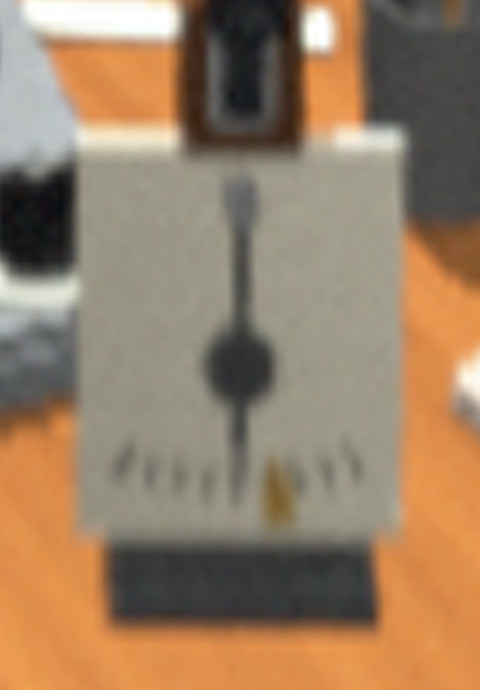

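Run:
```python
from h import *
plan([633,199.7,276]); plan([601.5,221,276])
t=load('t4'); s=load('s4')
# rider mask on rectified picture
im=cv2.imread('pics/w8.png'); hsv=cv2.cvtColor(im,cv2.COLOR_BGR2HSV)
m=cv2.inRange(hsv,(12,110,60),(30,255,255)); m[:440]=0; m[540:]=0; m[:,:90]=0;m[:,390:]=0
v,u=np.nonzero(m); print('rider',u.mean(),v.mean(),u.min(),u.max(),v.min(),v.max())
g=hsv[...,2]
m=(g<95)&(hsv[...,1]<90); m[:160]=0;m[540:]=0
for r in range(215,510,20):
    uu=np.nonzero(m[r,200:290])[0]
    if len(uu): print(r,uu.mean()+200,len(uu))
```

```text
t 11.1667 pos [ 479.5 -142.5  276.1] shift tool [ 3.000e-01  3.696e+02 -6.340e+01] tool y heading 56.11 tool x [-0.004  0.002 -1.   ] q [-0.42  0.01  0.15  1.72  0.    0.17] gap 19.3 F [ 0.1 -0.8 -3.3]
t 11.1667 pos [ 479.5 -142.5  276.1] shift tool [   0.5  369.7 -101.4] tool y heading 56.11 tool x [-0.004  0.002 -1.   ] q [-0.42  0.01  0.15  1.72  0.    0.17] gap 19.3 F [ 0.1 -0.8 -3.3]
rider 277.2240990990991 499.35247747747746 90 389 470 539
235 241.5 10
255 241.0 11
275 241.0 13
295 241.5 12
315 240.0 11
335 238.0 35
355 240.0 63
375 240.0 65
395 239.5 42
415 239.5 12
435 239.0 11
```

```bash
python3 -m crank '[{"jaw":0,"xyz":[-3,18,-3],"roll":0},{"jaw":0,"xyz":[-3,36,-6.2],"roll":0},{"jaw":0,"xyz":[-3,36,-6.2],"roll":0},{"jaw":0,"xyz":[-3,36,-6.2],"roll":0},{"jaw":0,"xyz":[0,36,-6.2],"roll":0},{"jaw":0,"xyz":[0,36,-6.2],"roll":0},{"jaw":0,"xyz":[0,36,-6.2],"roll":0},{"jaw":0,"xyz":[0,36,-6.2],"roll":0},{"jaw":0,"xyz":[0,36,-6.2],"roll":0},{"jaw":0,"xyz":[0,36,-6.2],"roll":0},{"jaw":0,"xyz":[0,28,-5],"roll":0},{"jaw":0,"xyz":[0,0,0],"roll":0}]'
python3 - <<'E'
from h import *
plan([633,199.7,250],57)
d=grab('side','s9');t=grab('top','t9')
cv2.imwrite('pics/s9c.png',cv2.resize(d['img'][90:210,260:400],None,fx=5,fy=5,interpolation=cv2.INTER_CUBIC))
E
```

```text
time: 12.17
eef_pos: [634.6, 205.9, 285.3]
tool_rot: [0.46, 1.529, -0.457]
force: [-0.9, -1.1, -4.9]
finger_gap: 19.4
t 12.1667 pos [634.6 205.9 285.3] shift tool [35.3 -6.   2.3] tool y heading 56.49 tool x [-0.006  0.003 -1.   ] q [0.21 0.49 0.75 1.83 0.   0.8 ] gap 19.4 F [-0.9 -1.1 -4.9]
need yaw ccw deg 0.51 roll rad -0.0088
```

View pics/s9c.png

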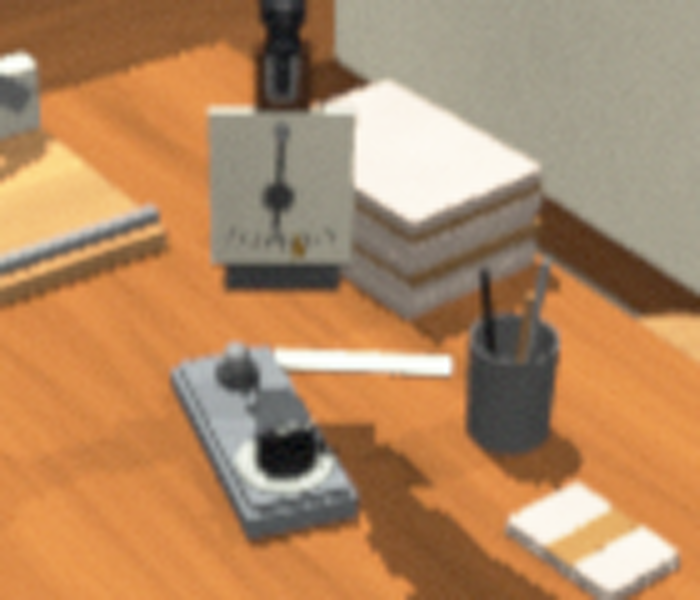

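View pics/t9.png

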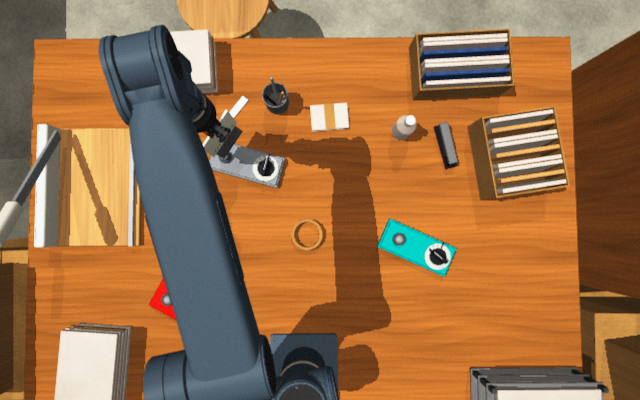

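```bash
python3 -m crank '[{"jaw":0,"xyz":[10,-3,1],"roll":0},{"jaw":0,"xyz":[20,-3,1],"roll":0},{"jaw":0,"xyz":[20,0,0],"roll":0},{"jaw":0,"xyz":[10,0,0],"roll":0},{"jaw":0,"xyz":[0,0,0],"roll":0},{"jaw":0,"xyz":[0,0,0],"roll":0}]'
python3 - <<'E'
from h import *
plan([633,199.7,211],57)
d=grab('side','s10'); warp(d,'pics/w10.png',11,3)
cv2.imwrite('pics/s10c.png',cv2.resize(d['img'][100:200,265:385],None,fx=5,fy=5,interpolation=cv2.INTER_CUBIC))
E
```

```text
time: 12.77
eef_pos: [631.1, 192.2, 229.9]
tool_rot: [0.463, 1.523, -0.466]
force: [0.5, 0.7, -3.0]
finger_gap: 19.7
t 12.7667 pos [631.1 192.2 229.9] shift tool [18.9  7.4 -2.6] tool y heading 56.03 tool x [-0.003 -0.001 -1.   ] q [ 0.19  0.42  0.54  1.69 -0.    0.79] gap 19.7 F [ 0.5  0.7 -3. ]
need yaw ccw deg 0.97 roll rad -0.0169
```

View pics/s10c.png

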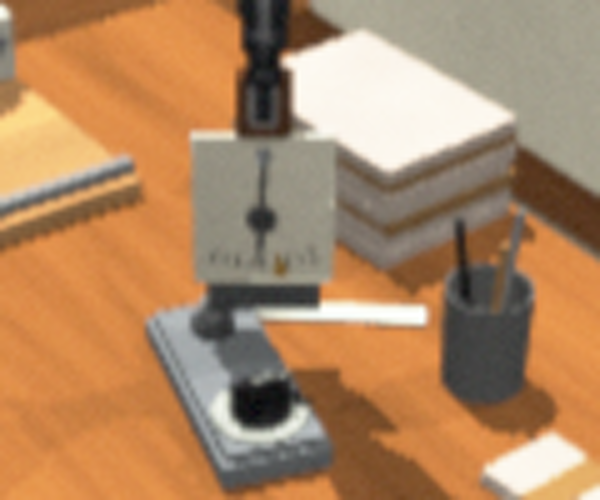

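```bash
python3 -m crank '[{"jaw":0,"xyz":[3,4,-1],"roll":0},{"jaw":0,"xyz":[4,3,-1],"roll":0},{"jaw":0,"xyz":[3,0,0],"roll":0},{"jaw":0,"xyz":[0,0,0],"roll":0},{"jaw":0,"xyz":[0,0,0],"roll":0}]';python3 -m crank '[{"jaw":0,"xyz":[2,0,0],"roll":0},{"jaw":0,"xyz":[2,0,0],"roll":0},{"jaw":0,"xyz":[0,0,0],"roll":0},{"jaw":0,"xyz":[0,0,0],"roll":0}]'; python3 -m crank '[{"jaw":0,"xyz":[2,0,0],"roll":0},{"jaw":0,"xyz":[2,0,0],"roll":0},{"jaw":0,"xyz":[0,0,0],"roll":0},{"jaw":0,"xyz":[0,0,0],"roll":0}]'
python3 - <<'E'
from h import *
plan([633,199.7,211],57)
d=grab('side','s11'); warp(d,'pics/w11.png',11,3)
cv2.imwrite('pics/s11c.png',cv2.resize(d['img'][100:200,265:385],None,fx=5,fy=5,interpolation=cv2.INTER_CUBIC))
E
```

```text
time: 13.23
eef_pos: [635.0, 201.0, 221.6]
tool_rot: [0.464, 1.519, -0.462]
force: [1.1, 0.3, -1.7]
finger_gap: 19.3
time: 13.57
eef_pos: [635.0, 200.8, 217.8]
tool_rot: [0.465, 1.519, -0.462]
force: [0.7, 1.0, 0.5]
finger_gap: 19.5
time: 13.9
eef_pos: [635.0, 200.7, 213.7]
tool_rot: [0.465, 1.519, -0.462]
force: [1.8, 1.2, 4.1]
finger_gap: 19.4
t 13.9 pos [635.  200.7 213.7] shift tool [ 2.7 -1.9 -1.1] tool y heading 56.09 tool x [ 0.002  0.001 -1.   ] q [0.21 0.43 0.51 1.65 0.   0.8 ] gap 19.4 F [1.8 1.2 4.1]
need yaw ccw deg 0.91 roll rad -0.0159
```

View pics/s11c.png

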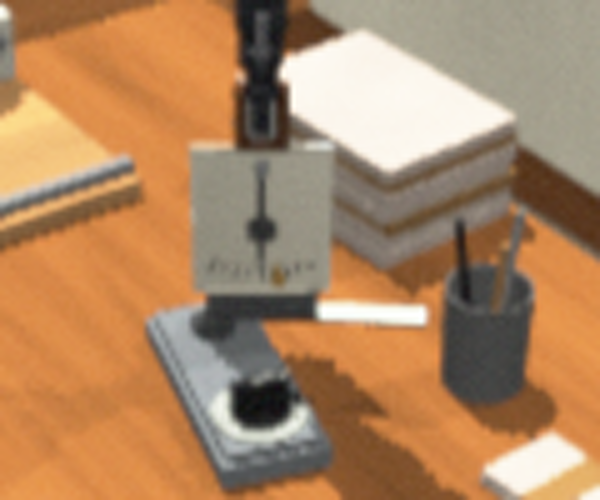

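```bash
cat >> h.py <<'E'
def tilt(d,off=11.):
    """gauge lean from plate's left/right edges and pointer/rider in a rectified face picture"""
    k=4; im=warp(d,'pics/_w.png',off,k); return im
E
python3 -m crank '[{"jaw":0,"xyz":[1,0,0],"roll":0},{"jaw":0,"xyz":[1.5,0,0],"roll":0},{"jaw":0,"xyz":[0,0,0],"roll":0},{"jaw":0,"xyz":[0,0,0],"roll":0},{"jaw":0,"xyz":[0,0,0],"roll":0},{"jaw":0,"xyz":[0,0,0],"roll":0},{"jaw":0,"xyz":[0,0,0],"roll":0},{"jaw":0,"xyz":[0,0,0],"roll":0}]'
python3 - <<'E'
from h import *
plan([633,199.7,211],57)
d=grab('side','s12'); warp(d,'pics/w12.png',11,3)
a=cv2.imread('pics/w11.png');b=cv2.imread('pics/w12.png');cv2.imwrite('pics/w1112.png',np.hstack([a,b])[60:660:,100:900])
E
```

```text
time: 14.62
eef_pos: [634.8, 200.6, 210.8]
tool_rot: [0.464, 1.52, -0.463]
force: [3.0, 1.7, 4.8]
finger_gap: 19.1
t 14.6167 pos [634.8 200.6 210.8] shift tool [-0.2 -1.7 -1. ] tool y heading 56.09 tool x [ 0.001  0.    -1.   ] q [0.21 0.43 0.51 1.65 0.   0.8 ] gap 19.1 F [3.  1.7 4.8]
need yaw ccw deg 0.91 roll rad -0.0159
```

View pics/w1112.png

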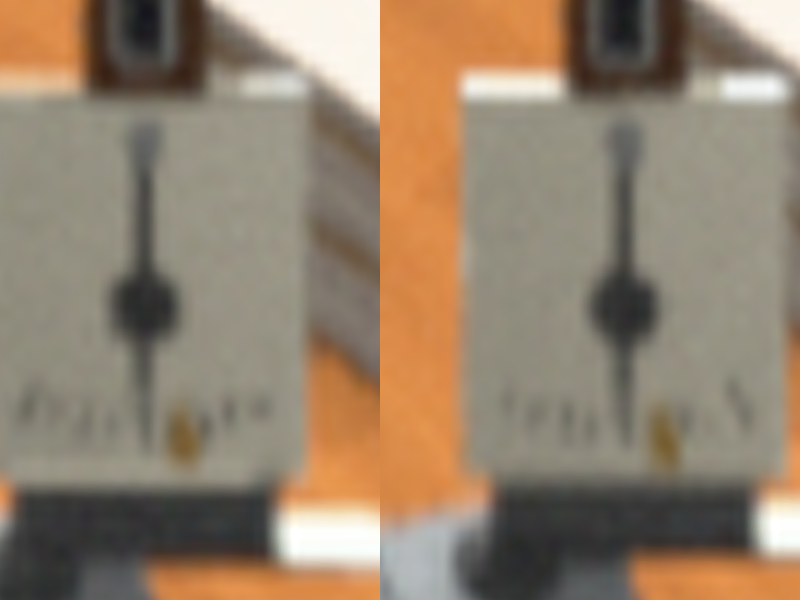

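The pads hold against 0.25 N m on the stud, and pressing harder could turn the knob back. Instead I'll lean the gauge in the pads by pushing its lower edge sideways against the fixed body of the rest, on its clear -x side.

```bash
python3 -m crank '[{"jaw":0,"xyz":[-15,0,0],"roll":0},{"jaw":0,"xyz":[-30,0,0],"roll":0},{"jaw":0,"xyz":[-30,0,0],"roll":0},{"jaw":0,"xyz":[0,0,0],"roll":-0.11},{"jaw":0,"xyz":[0,0,0],"roll":-0.11},{"jaw":0,"xyz":[0,0,0],"roll":-0.11},{"jaw":0,"xyz":[0,0,0],"roll":0}]'
python3 - <<'E'
from h import *
plan([477,192.5,250],75.1)
E
```

```text
time: 15.25
eef_pos: [632.4, 198.8, 281.4]
tool_rot: [0.2, 1.57, -0.209]
force: [0.6, -0.4, -3.1]
finger_gap: 19.5
t 15.25 pos [632.4 198.8 281.4] shift tool [  32.9  -45.8 -148.3] tool y heading 75.11 tool x [-0.009 -0.005 -1.   ] q [ 0.2   0.48  0.72  1.82 -0.    0.46] gap 19.5 F [ 0.6 -0.4 -3.1]
need yaw ccw deg -0.01 roll rad 0.0001
```

```bash
python3 -m crank '[{"jaw":0,"xyz":[0,-5,-15],"roll":0},{"jaw":0,"xyz":[0,-9,-30],"roll":0},{"jaw":0,"xyz":[0,-10,-32],"roll":0},{"jaw":0,"xyz":[0,-10,-32],"roll":0},{"jaw":0,"xyz":[0,-7,-24],"roll":0},{"jaw":0,"xyz":[10,-5,-15],"roll":0},{"jaw":0,"xyz":[30,0,0],"roll":0},{"jaw":0,"xyz":[30,0,0],"roll":0},{"jaw":0,"xyz":[25,0,0],"roll":0},{"jaw":0,"xyz":[10,0,0],"roll":0},{"jaw":0,"xyz":[0,0,0],"roll":0},{"jaw":0,"xyz":[0,0,0],"roll":0}]'
python3 - <<'E'
from h import *
plan([477,192.5,168],75.1)
d=grab('side','s13')
cv2.imwrite('pics/s13c.png',cv2.resize(d['img'][110:230,235:375],None,fx=5,fy=5,interpolation=cv2.INTER_CUBIC))
E
```

```text
time: 16.25
eef_pos: [478.3, 193.6, 179.2]
tool_rot: [0.205, 1.565, -0.209]
force: [0.5, -0.2, -2.4]
finger_gap: 19.4
t 16.25 pos [478.3 193.6 179.2] shift tool [11.2 -1.4 -0.9] tool y heading 74.93 tool x [-0.004 -0.002 -1.   ] q [ 0.26  0.02 -0.03  1.52 -0.    0.52] gap 19.4 F [ 0.5 -0.2 -2.4]
need yaw ccw deg 0.17 roll rad -0.003
```

View pics/s13c.png

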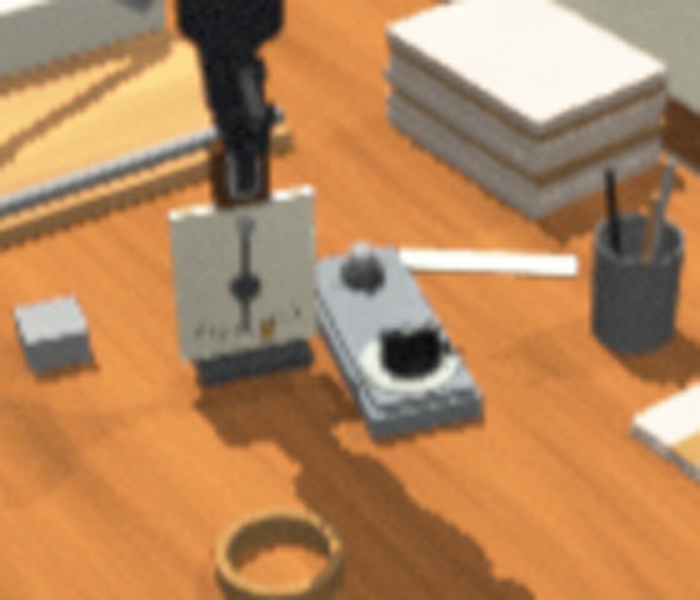

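```bash
python3 -m crank '[{"jaw":0,"xyz":[5,0,3],"roll":0},{"jaw":0,"xyz":[5,0,5],"roll":0},{"jaw":0,"xyz":[0,0,5],"roll":0},{"jaw":0,"xyz":[0,0,2],"roll":0},{"jaw":0,"xyz":[0,0,2],"roll":0},{"jaw":0,"xyz":[0,0,0],"roll":0},{"jaw":0,"xyz":[0,0,0],"roll":0}]'; python3 -m crank '[{"jaw":0,"xyz":[0,0,2],"roll":0},{"jaw":0,"xyz":[0,0,2],"roll":0},{"jaw":0,"xyz":[0,0,2],"roll":0},{"jaw":0,"xyz":[0,0,0],"roll":0},{"jaw":0,"xyz":[0,0,0],"roll":0}]';  python3 -m crank '[{"jaw":0,"xyz":[0,0,2],"roll":0},{"jaw":0,"xyz":[0,0,2],"roll":0},{"jaw":0,"xyz":[0,0,0],"roll":0},{"jaw":0,"xyz":[0,0,0],"roll":0}]'
python3 - <<'E'
from h import *
plan([477,192.5,168],75.1)
d=grab('side','s14')
cv2.imwrite('pics/s14c.png',cv2.resize(d['img'][110:230,235:375],None,fx=5,fy=5,interpolation=cv2.INTER_CUBIC))
E
```

```text
time: 16.88
eef_pos: [495.5, 190.0, 170.6]
tool_rot: [0.206, 1.562, -0.205]
force: [-2.1, 1.0, -2.1]
finger_gap: 18.8
time: 17.3
eef_pos: [501.0, 189.0, 171.7]
tool_rot: [0.206, 1.562, -0.204]
force: [-5.3, 1.5, 2.6]
finger_gap: 19.2
time: 17.63
eef_pos: [505.1, 188.1, 172.7]
tool_rot: [0.207, 1.561, -0.203]
force: [-6.2, 0.1, 5.7]
finger_gap: 19.2
t 17.6333 pos [505.1 188.1 172.7] shift tool [  4.7  -3.  -28.3] tool y heading 75.04 tool x [ 0.     0.002 -1.   ] q [0.23 0.08 0.01 1.51 0.   0.49] gap 19.2 F [-6.2  0.1  5.7]
need yaw ccw deg 0.06 roll rad -0.0011
```

View pics/s14c.png

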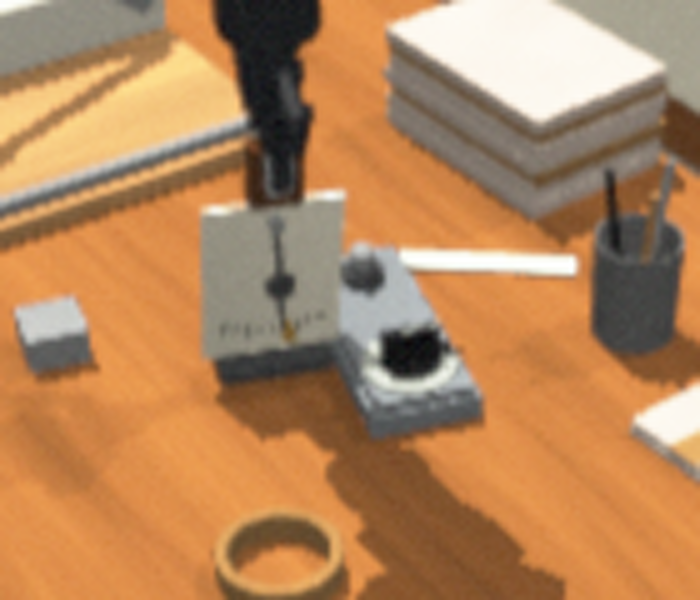

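The push works: the gauge leans in the pads and the pointer is nearly on the rider. I'll push a little more, back off, then look for spring-back.

```bash
python3 -m crank '[{"jaw":0,"xyz":[0,0,2],"roll":0},{"jaw":0,"xyz":[0,0,1],"roll":0},{"jaw":0,"xyz":[0,0,0],"roll":0},{"jaw":0,"xyz":[0,0,0],"roll":0},{"jaw":0,"xyz":[0,0,-15],"roll":0},{"jaw":0,"xyz":[-15,0,-15],"roll":0},{"jaw":0,"xyz":[-30,0,0],"roll":0},{"jaw":0,"xyz":[-30,0,0],"roll":0},{"jaw":0,"xyz":[-20,0,0],"roll":0}]';python3 -m crank '[{"jaw":0,"xyz":[0,0,0],"roll":0.11},{"jaw":0,"xyz":[0,0,0],"roll":0.11},{"jaw":0,"xyz":[0,0,0],"roll":0.11},{"jaw":0,"xyz":[0,0,0],"roll":0},{"jaw":0,"xyz":[0,0,0],"roll":0},{"jaw":0,"xyz":[0,0,0],"roll":0},{"jaw":0,"xyz":[0,0,0],"roll":0},{"jaw":0,"xyz":[0,0,0],"roll":0},{"jaw":0,"xyz":[0,0,0],"roll":0},{"jaw":0,"xyz":[0,0,0],"roll":0},{"jaw":0,"xyz":[0,0,0],"roll":0},{"jaw":0,"xyz":[0,0,0],"roll":0}]'
python3 - <<'E'
from h import *
plan([601.5-12,221+10,270],56)
d=grab('side','s15')
warp(d,'pics/w15.png',11,3)
E
```

```text
time: 18.43
eef_pos: [481.0, 194.2, 268.4]
tool_rot: [0.206, 1.555, -0.205]
force: [1.8, 0.4, -2.5]
finger_gap: 19.4
time: 19.43
eef_pos: [479.6, 194.3, 265.4]
tool_rot: [0.463, 1.521, -0.463]
force: [-0.8, -0.2, -4.3]
finger_gap: 19.4
t 19.4333 pos [479.6 194.3 265.4] shift tool [-4.6 91.8 70.7] tool y heading 56.1 tool x [ 0. -0. -1.] q [ 0.26  0.04  0.16  1.69 -0.    0.85] gap 19.4 F [-0.8 -0.2 -4.3]
need yaw ccw deg -0.1 roll rad 0.0018
```

View pics/w15.png

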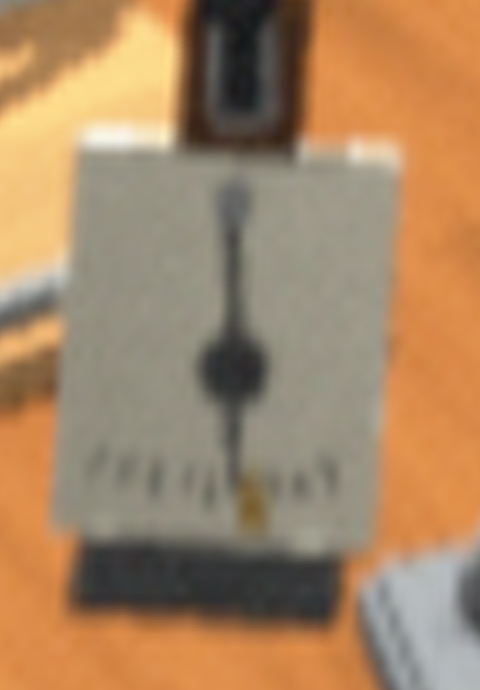

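```bash
python3 -m crank '[{"jaw":0,"xyz":[0,0,0],"roll":-0.11},{"jaw":0,"xyz":[0,0,0],"roll":-0.11},{"jaw":0,"xyz":[0,0,0],"roll":-0.11},{"jaw":0,"xyz":[20,0,0],"roll":0},{"jaw":0,"xyz":[30,0,0],"roll":0},{"jaw":0,"xyz":[30,0,0],"roll":0},{"jaw":0,"xyz":[15,0,10],"roll":0},{"jaw":0,"xyz":[0,0,10],"roll":0},{"jaw":0,"xyz":[0,0,5],"roll":0},{"jaw":0,"xyz":[0,0,3],"roll":0},{"jaw":0,"xyz":[0,0,2],"roll":0},{"jaw":0,"xyz":[0,0,0],"roll":0}]'; python3 -c "
from h import *
plan([517,185,170],75.1)"
```

```text
time: 20.48
eef_pos: [508.3, 186.5, 171.5]
tool_rot: [0.206, 1.562, -0.206]
force: [-4.7, 0.1, -4.7]
finger_gap: 19.3
t 20.4833 pos [508.3 186.5 171.5] shift tool [1.5 0.8 8.8] tool y heading 74.99 tool x [-0.001  0.    -1.   ] q [0.23 0.09 0.02 1.51 0.   0.49] gap 19.3 F [-4.7  0.1 -4.7]
need yaw ccw deg 0.11 roll rad -0.002
```

```bash
python3 -m crank '[{"jaw":0,"xyz":[0,0,2],"roll":0},{"jaw":0,"xyz":[0,0,2],"roll":0},{"jaw":0,"xyz":[0,0,2],"roll":0},{"jaw":0,"xyz":[0,0,2],"roll":0},{"jaw":0,"xyz":[0,0,2],"roll":0},{"jaw":0,"xyz":[0,0,0],"roll":0},{"jaw":0,"xyz":[0,0,0],"roll":0},{"jaw":0,"xyz":[0,0,-15],"roll":0},{"jaw":0,"xyz":[-15,0,-15],"roll":0},{"jaw":0,"xyz":[-30,0,0],"roll":0},{"jaw":0,"xyz":[-30,0,0],"roll":0},{"jaw":0,"xyz":[-20,0,0],"roll":0}]';python3 -m crank '[{"jaw":0,"xyz":[0,0,0],"roll":0.11},{"jaw":0,"xyz":[0,0,0],"roll":0.11},{"jaw":0,"xyz":[0,0,0],"roll":0.11},{"jaw":0,"xyz":[0,0,0],"roll":0},{"jaw":0,"xyz":[0,0,0],"roll":0},{"jaw":0,"xyz":[0,0,0],"roll":0},{"jaw":0,"xyz":[0,0,0],"roll":0},{"jaw":0,"xyz":[0,0,0],"roll":0},{"jaw":0,"xyz":[0,0,0],"roll":0},{"jaw":0,"xyz":[0,0,0],"roll":0},{"jaw":0,"xyz":[0,0,0],"roll":0},{"jaw":0,"xyz":[0,0,0],"roll":0}]'
python3 - <<'E'
from h import *
plan([601.5-12,221+10,270],56)
d=grab('side','s16')
warp(d,'pics/w16.png',11,3)
E
```

```text
time: 21.48
eef_pos: [491.7, 191.7, 268.2]
tool_rot: [0.206, 1.553, -0.205]
force: [0.4, 0.0, -2.6]
finger_gap: 19.2
time: 22.48
eef_pos: [489.3, 191.7, 265.4]
tool_rot: [0.463, 1.521, -0.463]
force: [0.5, 0.0, -3.5]
finger_gap: 19.1
t 22.4833 pos [489.3 191.7 265.4] shift tool [-4.6 88.5 61.3] tool y heading 56.1 tool x [ 0. -0. -1.] q [ 0.25  0.06  0.18  1.69 -0.    0.84] gap 19.1 F [ 0.5  0.  -3.5]
need yaw ccw deg -0.1 roll rad 0.0018
```

View pics/w16.png

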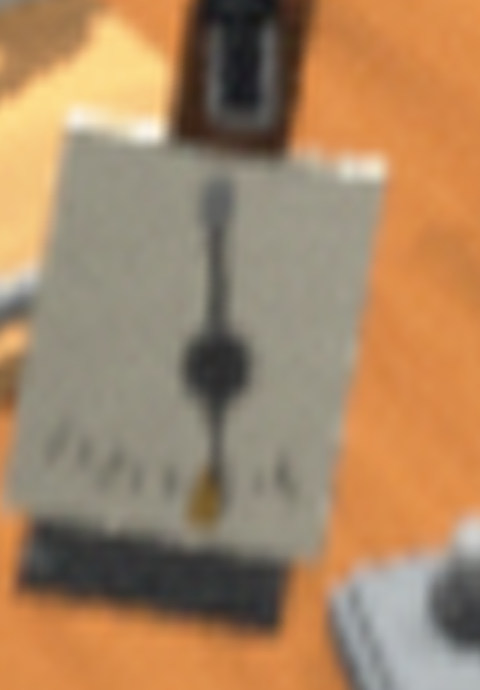

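Run:
```python
from h import *
d=load('s16'); im=warp(d,'pics/w16b.png',25,3)
s=monitor.sense(); P=np.array(s['eef_pos']); R=Ro.from_rotvec(s['tool_rot']).as_matrix(); n=-R[:,1]; yy=np.cross([0,0,1],n); print(yy)
```

```text
[ 0.83003939 -0.55770478  0.        ]
```

View pics/w16b.png

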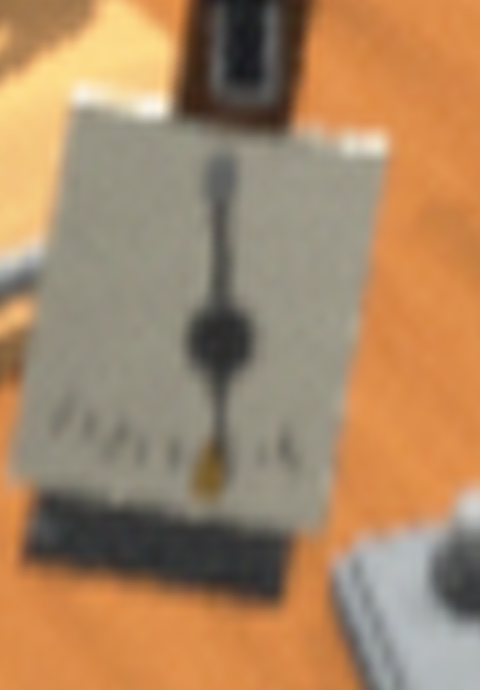

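```bash
python3 -c "
from h import *
plan([620.2,208.4,265],56.1)"
```

```text
t 22.5333 pos [489.3 191.7 265.5] shift tool [ 0.5 86.9 99.4] tool y heading 56.1 tool x [ 0. -0. -1.] q [ 0.25  0.06  0.18  1.69 -0.    0.84] gap 19.3 F [-1.   0.1 -3.2]
need yaw ccw deg -0.0 roll rad 0.0
```

```bash
python3 -m crank '[{"jaw":0,"xyz":[0,10,11],"roll":0},{"jaw":0,"xyz":[0,19,22],"roll":0},{"jaw":0,"xyz":[0,19,22],"roll":0},{"jaw":0,"xyz":[0,19,22],"roll":0},{"jaw":0,"xyz":[0,13,14],"roll":0},{"jaw":0,"xyz":[5,7,8],"roll":0},{"jaw":0,"xyz":[10,0,0],"roll":0},{"jaw":0,"xyz":[10,0,0],"roll":0},{"jaw":0,"xyz":[5,0,0],"roll":0},{"jaw":0,"xyz":[0,0,0],"roll":0},{"jaw":0,"xyz":[0,0,0],"roll":0},{"jaw":0,"xyz":[0,0,0],"roll":0}]'
python3 - <<'E'
from h import *
plan([620.2,208.4,225],56.1)
d=grab('side','s17')
cv2.imwrite('pics/s17c.png',cv2.resize(d['img'][100:200,265:385],None,fx=5,fy=5,interpolation=cv2.INTER_CUBIC))
E
```

```text
time: 23.53
eef_pos: [620.0, 208.7, 236.3]
tool_rot: [0.464, 1.52, -0.463]
force: [0.1, 0.1, -2.9]
finger_gap: 19.4
t 23.5333 pos [620.  208.7 236.3] shift tool [11.3 -0.2  0.3] tool y heading 56.1 tool x [ 0.001  0.    -1.   ] q [ 0.22  0.41  0.53  1.69 -0.    0.81] gap 19.4 F [ 0.1  0.1 -2.9]
need yaw ccw deg 0.0 roll rad -0.0
```

View pics/s17c.png

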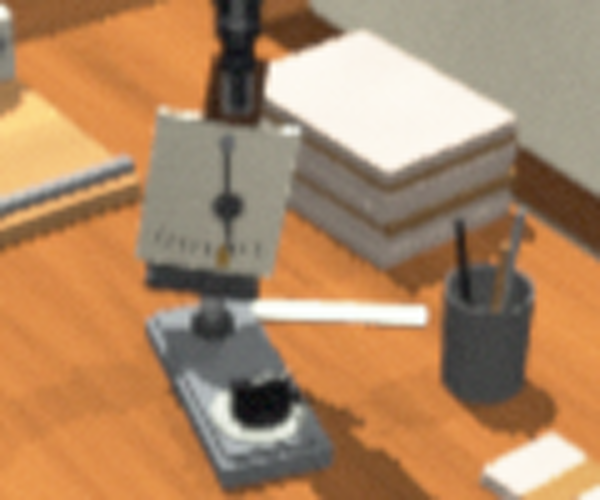

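```bash
python3 -m crank '[{"jaw":0,"xyz":[5,0,1],"roll":0},{"jaw":0,"xyz":[5,0,1],"roll":0},{"jaw":0,"xyz":[4,0,0],"roll":0},{"jaw":0,"xyz":[3,0,0],"roll":0},{"jaw":0,"xyz":[0,0,0],"roll":0},{"jaw":0,"xyz":[0,0,0],"roll":0}]'; python3 -m crank '[{"jaw":0,"xyz":[2,0,0],"roll":0},{"jaw":0,"xyz":[2,0,0],"roll":0},{"jaw":0,"xyz":[0,0,0],"roll":0},{"jaw":0,"xyz":[0,0,0],"roll":0}]';python3 -m crank '[{"jaw":0,"xyz":[2,0,0],"roll":0},{"jaw":0,"xyz":[1,0,0],"roll":0},{"jaw":0,"xyz":[0,0,0],"roll":0},{"jaw":0,"xyz":[0,0,0],"roll":0},{"jaw":0,"xyz":[0,0,0],"roll":0},{"jaw":0,"xyz":[0,0,0],"roll":0},{"jaw":0,"xyz":[0,0,0],"roll":0},{"jaw":0,"xyz":[0,0,0],"roll":0},{"jaw":0,"xyz":[0,0,0],"roll":0},{"jaw":0,"xyz":[0,0,0],"roll":0},{"jaw":0,"xyz":[0,0,0],"roll":0},{"jaw":0,"xyz":[0,0,0],"roll":0}]';  python3 - <<'E'
from h import *
plan([620.2,208.4,212],56.1)
d=grab('side','s18');warp(d,'pics/w18.png',11,3)
cv2.imwrite('pics/s18c.png',cv2.resize(d['img'][110:200,275:355],None,fx=6,fy=6,interpolation=cv2.INTER_CUBIC))
E
```

```text
time: 24.08
eef_pos: [621.7, 207.4, 218.9]
tool_rot: [0.464, 1.52, -0.464]
force: [0.2, -0.4, -0.5]
finger_gap: 19.4
time: 24.42
eef_pos: [621.8, 207.5, 215.1]
tool_rot: [0.464, 1.52, -0.463]
force: [0.9, 0.3, 1.9]
finger_gap: 19.5
time: 25.42
eef_pos: [621.8, 207.6, 211.6]
tool_rot: [0.464, 1.52, -0.463]
force: [0.2, -0.9, 3.8]
finger_gap: 19.6
t 25.4167 pos [621.8 207.6 211.6] shift tool [-0.4 -0.2 -1.8] tool y heading 56.09 tool x [ 0.  0. -1.] q [ 0.22  0.4   0.47  1.64 -0.    0.81] gap 19.6 F [ 0.2 -0.9  3.8]
need yaw ccw deg 0.01 roll rad -0.0002
```

View pics/s18c.png

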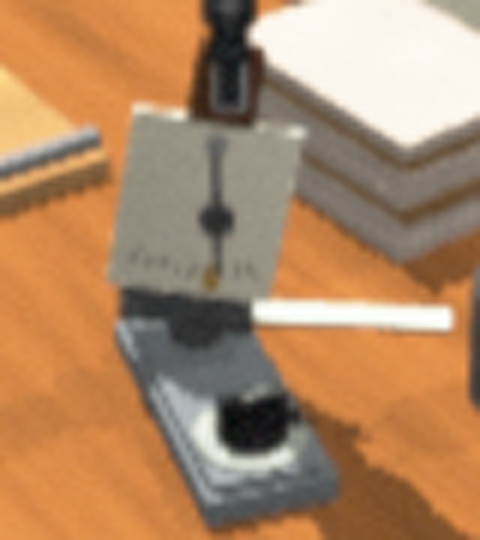

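View pics/w18.png

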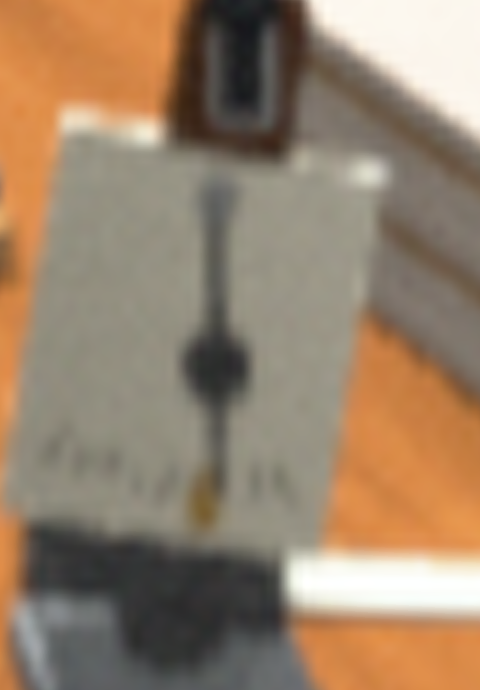

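```bash
python3 -m crank '[{"jaw":0,"xyz":[-2.5,0,0],"roll":0},{"jaw":0,"xyz":[0,0,-2],"roll":0},{"jaw":0,"xyz":[0,0,-2],"roll":0},{"jaw":0,"xyz":[0,0,-1],"roll":0},{"jaw":0,"xyz":[0,0,0],"roll":0},{"jaw":0,"xyz":[0,0,0],"roll":0},{"jaw":0,"xyz":[0,0,0],"roll":0},{"jaw":0,"xyz":[0,0,0],"roll":0},{"jaw":0,"xyz":[0,0,0],"roll":0},{"jaw":0,"xyz":[0,0,0],"roll":0},{"jaw":0,"xyz":[0,0,0],"roll":0},{"jaw":0,"xyz":[0,0,0],"roll":0}]';  python3 -m crank '[{"jaw":0,"xyz":[0,0,0],"roll":0},{"jaw":0,"xyz":[0,0,0],"roll":0},{"jaw":0,"xyz":[0,0,0],"roll":0},{"jaw":0,"xyz":[0,0,0],"roll":0},{"jaw":0,"xyz":[0,0,0],"roll":0},{"jaw":0,"xyz":[0,0,0],"roll":0},{"jaw":0,"xyz":[0,0,0],"roll":0},{"jaw":0,"xyz":[0,0,0],"roll":0}]'
python3 - <<'E'
from h import *
plan([620.2,208.4,212],56.1)
d=grab('side','s19');im=warp(d,'pics/w19.png',11,5)
cv2.imwrite('pics/w19c.png',im[700:1000,150:600])
E
```

```text
time: 26.47
eef_pos: [617.6, 210.3, 214.0]
tool_rot: [0.463, 1.52, -0.464]
force: [3.2, -2.7, 2.7]
finger_gap: 19.1
time: 27.13
eef_pos: [617.4, 210.4, 213.9]
tool_rot: [0.464, 1.521, -0.463]
force: [3.6, -2.5, 2.9]
finger_gap: 19.3
t 27.1333 pos [617.4 210.4 213.9] shift tool [ 1.9 -0.1  3.5] tool y heading 56.1 tool x [-0.  0. -1.] q [0.23 0.39 0.47 1.65 0.   0.82] gap 19.3 F [ 3.6 -2.5  2.9]
need yaw ccw deg 0.0 roll rad -0.0
```

View pics/w19c.png

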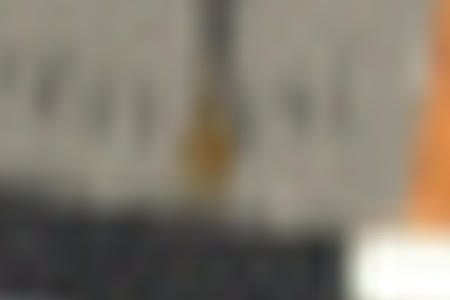

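View pics/w19.png

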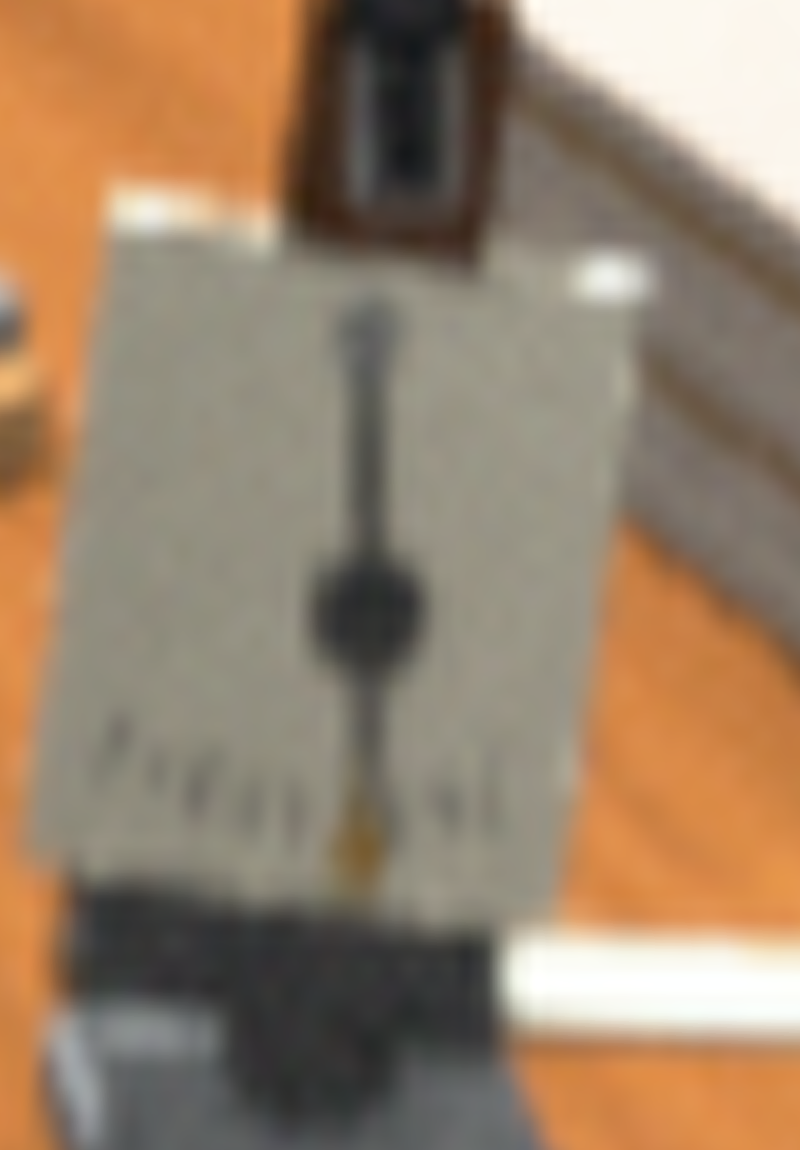

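Rocking on the stud works: the pointer and rider are now about 2.4 mm apart. I'll nudge it a little more and let it settle.

```bash
python3 -m crank '[{"jaw":0,"xyz":[0,0,-1],"roll":0},{"jaw":0,"xyz":[0,0,-0.5],"roll":0},{"jaw":0,"xyz":[0,0,0],"roll":0},{"jaw":0,"xyz":[0,0,0],"roll":0},{"jaw":0,"xyz":[0,0,0],"roll":0},{"jaw":0,"xyz":[0,0,0],"roll":0},{"jaw":0,"xyz":[0,0,0],"roll":0},{"jaw":0,"xyz":[0,0,0],"roll":0},{"jaw":0,"xyz":[0,0,0],"roll":0},{"jaw":0,"xyz":[0,0,0],"roll":0},{"jaw":0,"xyz":[0,0,0],"roll":0},{"jaw":0,"xyz":[0,0,0],"roll":0}]';  python3 -m crank '[{"jaw":0,"xyz":[0,0,0],"roll":0},{"jaw":0,"xyz":[0,0,0],"roll":0},{"jaw":0,"xyz":[0,0,0],"roll":0},{"jaw":0,"xyz":[0,0,0],"roll":0},{"jaw":0,"xyz":[0,0,0],"roll":0},{"jaw":0,"xyz":[0,0,0],"roll":0},{"jaw":0,"xyz":[0,0,0],"roll":0},{"jaw":0,"xyz":[0,0,0],"roll":0},{"jaw":0,"xyz":[0,0,0],"roll":0},{"jaw":0,"xyz":[0,0,0],"roll":0},{"jaw":0,"xyz":[0,0,0],"roll":0},{"jaw":0,"xyz":[0,0,0],"roll":0}]'
python3 - <<'E'
from h import *
plan([620.2,208.4,212],56.1)
d=grab('side','s20');t=grab('top','t20');im=warp(d,'pics/w20.png',11,5)
b=warp(d,'pics/w20b.png',25,3)
print(P:=monitor.sense()['eef_pos'])
# knob bar
for n,bx in(('t20',(225,305,140,190)),('s20',(285,345,145,205))):
    dd=load(n);Q,c,ok=cloud(dd,*bx);z=Q[...,2]
    m=ok&(np.hypot(Q[...,0]-570,Q[...,1]-106)<36)&(z>48)&(z<72); q=Q[m]
    if len(q)>10:
        vx=cv2.fitLine(q[:,:2].astype(np.float32),2,0,.01,.01).ravel(); print(n,len(q),np.degrees(np.arctan2(vx[1],vx[0])))
hsv=cv2.cvtColor(im,cv2.COLOR_BGR2HSV)
m=cv2.inRange(hsv,(12,110,60),(30,255,255)); m[:770]=0;m[900:]=0;m[:,:150]=0;m[:,540:]=0
v,u=np.nonzero(m);print('rider',u.mean(),v.mean())
g=(hsv[...,2]<100)&(hsv[...,1]<90)
pts=[(r,np.nonzero(g[r,320:420])[0].mean()+320) for r in list(range(380,540,10))+list(range(690,740,10))if g[r,320:420].any()]
pts=np.array(pts);k=np.polyfit(pts[:,0],pts[:,1],1);print('pointer at rider row',np.polyval(k,v.mean()),k)
cv2.imwrite('pics/t20c.png',cv2.resize(t['img'][60:260,180:480],None,fx=2.5,fy=2.5))
E
```

```text
time: 28.18
eef_pos: [616.2, 211.2, 213.9]
tool_rot: [0.464, 1.521, -0.464]
force: [2.9, -2.6, 2.0]
finger_gap: 19.1
time: 29.18
eef_pos: [616.2, 211.2, 213.9]
tool_rot: [0.464, 1.521, -0.464]
force: [2.3, -2.1, 2.1]
finger_gap: 19.5
t 29.1833 pos [616.2 211.2 213.9] shift tool [ 1.9 -0.1  4.9] tool y heading 56.09 tool x [-0. -0. -1.] q [0.23 0.39 0.46 1.64 0.   0.82] gap 19.5 F [ 2.3 -2.1  2.1]
need yaw ccw deg 0.01 roll rad -0.0001
[616.19857731 211.18505914 213.94557799]
t20 80 -15.5990925
s20 53 -16.252136
rider 367.96634615384613 851.2541208791209
pointer at rider row 370.9059187627403 [3.69936034e-03 3.67756823e+02]
```

View pics/w20b.png

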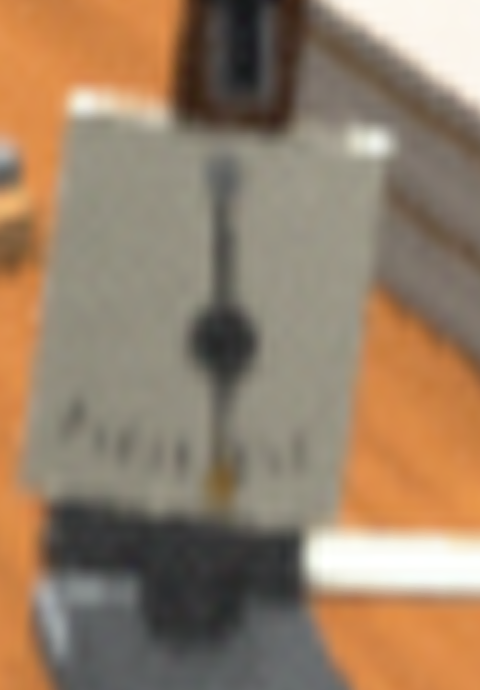

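View pics/t20c.png

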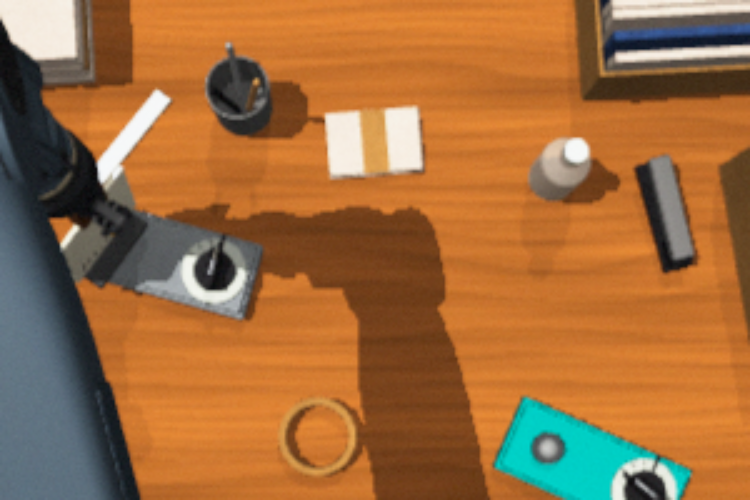

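```bash
python3 -c "
from cell import ticket
print(ticket.hand_in())"
```

```text
the job is handed in; nothing more can be done
None
```

I handed the job in at about 29 s, with the gauge held on the stud, the knob on its line and no failed check. The hand-in gives no verdict.

**What I did:**
- **Knob:** I turned the grey rest's knob about 42° clockwise onto the index line and let go.
- **Lift:** I lifted the gauge by its handle and turned its face to the side camera so the pointer and rider could be read.
- **Lean:** The moves could not tilt the tool, and pressing the sole off-centre on the stud did not turn the gauge in the grip. I leaned it by pushing its lower edge sideways against the fixed body of the rest, in two goes.
- **Final rocking:** I set the sole on the stud and rocked it back slightly until the pointer met the rider.

**Last checks:**

| Check | Reading | Target |
|---|---|---|
| Knob bar direction | -15.6° and -16.3° (two views), index near -15° | within 0.10 rad (5.7°) |
| Pointer to rider, in the picture | about 0.6 mm | below 6 mm |
| Sole centre to stud axis | about 3 mm | below 14 mm |
| Stud press, judged from about 5.4 N net force | about 6 mm | 2 to 10 mm |
| Finger opening on the handle | 19.5 mm, handle 20 mm | gauge gripped |

The arm was at rest. In the last top view the bystanders in the crop (pen cup, cards, bottle, stapler, tape and folding bone) looked where they were. The weight was outside it and was not re-checked.

The wrist force readings vary by about 1 N, so the stud press is good to roughly 2 mm.

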